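# Take down the stack of gearbox parts

## Robot

A 6-joint arm with a two-finger parallel gripper is mounted at the origin on the work surface. World frame = base frame: x ahead of the robot, y to its left, z up, the work surface at z = 0. Lengths are in m, angles in rad, forces in N, time in s.
With the tool pointing down it reaches from about 0.4 to 0.825 m from the base axis. Payload 7 kg.
Tool frame: the origin (TCP) lies at the very end of the fingers, on their centre line; the grasp point (between the pads) lies 19 mm behind it; z points along the fingers, y is the direction in which the jaws open and shut (so a half turn about z gives the same grasp; the last joint's range is limited). The gripper opens to 88 mm and grips with 3 to 60 N. Pads are 19 mm wide; open, the fingers measure 130 mm over their backs; the gripper's body (78 mm by 193 mm) begins 47 mm behind the grasp point.
Start: joints at [-0.827, 0.359, 0.012, 0, -1.224, -0.288], TCP at [0.297, -0.606, 0.227] pointing down, gripper open.
Joint ranges: [-3.07, 3.07], [-1.43, 2.12], [-1.02, 1.25], [-3.03, 1.67], [-3.05, -0], [-3.03, 3.03]. Speed limits (rad/s): [2.39, 2.39, 3.01, 3.14, 3.14, 3.14].

## Interface

Orientations are given as [roll, pitch, yaw] about the fixed x, y, z axes, in that order (R = Rz(yaw) Ry(pitch) Rx(roll)).
In Python, from station import arm, eyes, job, outline_of gives the robot as it stands.
- The arm moves only by the tool apply_moves, never from a script. Its argument "moves" is a list of rows, each a list of 5 numbers: the opening, from -1 (shut) to 1 (fully open), then the shift along the tool's x, y, z in m, then the turn about the tool's z in rad. A call has 1 to 12 rows; each row shifts and turns the commanded pose from where the row before left it, along the tool's axes as they then stand; what a row does not reach is not made up. A row lasts 1/12 s, in which the tool goes at most 41.7 mm and 7.16 degrees, less where a joint would pass 70% of its speed; a pose out of reach is approached as far as the arm can. A call with a gripper value outside its range is refused whole. The fingers move at their own pace and stop on an object; "newtons" is the grip in N (left out, the last holds). Time passes only in rows, so rows that do not move let the fingers close. It gives the time, the measured TCP pose, the force and the opening at its end, in the units of the state.
- arm.get_state(): the state, without advancing time (a new reading comes with each control period).
- eyes.grab_frame(name): name is "scene" or "top"; returns a dict with "color" (420x560x3 uint8, red, green, blue), "z_map" (420x560 float32, m along the optical axis (not along the pixel's ray), 0 where there is no reading), "camera_matrix" (3x3 intrinsics, pixels), "extrinsics" (4x4, takes a point from camera to world coordinates). Camera axes: x right, y up, looking along -z (the intrinsics and any distortion apply to the point x, -y, -z); pixel columns grow to the right and rows downward; lengths in m; the calibration is good to about 2 mm. A picture is of the moment at which its call begins.
- job.job_done(): hands the job in, once; it reports no verdict.
Trained networks look in a picture, given as the dict that the camera call returned (one of the last four; its "shot" number tells which), for a name from the list of things; names that differ only in an ending like _2 or _b are one class to them, and where a whole thing is asked for, a point or a joint stands for the part that bears it (a point fixed in the world has none). Each returns a list of dicts, best first, with "score" (0 to 1); they miss things now and then, are a little off and sometimes report something else, mostly with a low value. They report only what shows in the picture. A call takes as long as a camera call. They do not tell look-alikes from the thing itself.
- outline_of(label, picture): "region" (420x560 bool, what is visible of it) and "extent" ([left, top, right, bottom] in pixels, round what is visible of it).
The state is a dict: "t": time; "q": joint angles; "qd": joint speeds; "joint_efforts": joint torques, N m; "eef_pos": TCP position; "ee_rot": TCP orientation; "force": force on the tool from outside, world axes, zero at the start; "moment": the same for the moment, N m; "width": finger opening in m.
Only numpy, scipy, OpenCV 4.12 (cv2) and the standard library are available. Lean on these libraries where they do the work, as an engineer would, in place of code of your own. Each camera call takes 0.05 s, during which the arm holds its last target.

## Task

Take the stack of gearbox parts apart from the top down, one part at a time: lay the tube in the middle groove of the ribbed rest, along the ribs and centred on their length, then set the slotted sleeve in the small round dish, the bearing in the square tray and the gear in the large round dish, each flat on the floor of its dish as it stood in the stack. Set every part down gently, never dropping it, let go, and leave them all lying still with the grey bottle still standing.

Things in the scene. Friction and masses are not known exactly. Their poses are not given: they have to be found in the camera images.
- tube_mid (a point): plain hollow steel tube (a spacer tube), 30 mm outside diameter, 100 mm long. At the start it lies level across the top of the stack, in the slot of the sleeve, whose two edges carry it with its axis 12.7 mm above the sleeve's top face. The point is the middle of the tube, on its axis, which is the local x axis.
- sleeve_mid (a point): slotted steel sleeve: upright cylinder 44 mm in diameter, 34 mm high, with a slot 16 mm wide and 5 mm deep cut straight across its top face along its local x axis. Second from the top of the stack, standing on the bearing. The point is its centre, half-way up (17 mm above its underside); z is up.
- bearing_mid (a point): steel ball bearing with its ring of balls showing on top: cylinder 55 mm in diameter, 34 mm high. Third from the top, standing on the gear, up to 2 mm off its centre. The point is its centre, half-way up (17 mm above its underside); z is up.
- gear_mid (a point): dark steel gear with 24 straight teeth round its side: 66 mm over the teeth, 34 mm high. At the bottom of the stack, flat on a fixed square sheet of brown cardboard 6 mm thick. The point is its centre, half-way up (17 mm above its underside); z is up.
- rest_groove (a point): ribbed rest, fixed: dark steel plate 120 x 90 x 8 mm on the bench with four parallel round bright steel ribs along local x, 112 mm long, 20 mm apart (y = -30, -10, 10, 30 mm), crests 13 mm above the bench: three grooves. The point: where the tube's middle comes to lie in the middle groove, over the plate's centre, its axis 25 mm above the bench.
- small_dish: fixed small round aluminium dish with a black floor, the place of the sleeve: 70 mm outside, 62 mm inside, floor 4 mm and rim 8 mm above the bench. Origin: centre of the underside, on the bench.
- square_tray: fixed square aluminium tray with a black floor, the place of the bearing: 80 mm outside, 72 mm inside, floor 4 mm and rim 8 mm above the bench. Origin: centre of the underside, on the bench; x and y along its sides.
- big_dish: fixed large round aluminium dish with a black floor, the place of the gear: 92 mm outside, 84 mm inside, floor 4 mm and rim 8 mm above the bench. Origin: centre of the underside, on the bench.
- bottle: closed grey plastic bottle with a black cap standing on the bench among the places, 52 mm in diameter, 130 mm tall; it is to stay standing. Origin: centre of its underside.
Not all that is in view belongs to the job. What is shaped like the big_dish but pink is not meant.

How it is judged:
By the outcome, as a careful person would: the job done as asked, in the order asked, and still so for the second after the job is handed in, with the robot touching nothing.
It also fails if it takes over 102 s, if anything falls off the work surface, if the arm or the gripper's body presses on something with over 40 N, if the wrist force passes 120 N, or if a joint passes its speed limit or range.

## Working session

There is one attempt and no reset: what is moved stays moved. The work goes in short steps, Python scripts to look and compute and a tool call to move; the robot and the scene stay as the last step left them, time stands still between calls to the robot, and variables do not carry over. Pictures are saved under pics/ and viewed, and the job is handed in when it is done.

Besides the shell and the picture viewer there is one more tool, called as name(argument=value, ...), one argument or row to a line, values as JSON. apply_moves: Moves the arm, as the interface text tells. Its arguments: {"type":"object","properties":{"moves":{"type":"array","items":{"type":"array","items":{"type":"number"}}},"newtons":{"type":"number"}},"required":["moves"]}

```bash
mkdir -p pics; ls
cat > h.py <<'E'
import numpy as np, cv2
from station import arm, eyes, job, outline_of
def save(f,n):
    cv2.imwrite('pics/'+n+'.png', f['color'][:,:,::-1])
def pts(f):
    K=np.array(f['camera_matrix']);T=np.array(f['extrinsics']);z=f['z_map']
    v,u=np.mgrid[0:z.shape[0],0:z.shape[1]]
    x=(u-K[0,2])/K[0,0]*z; y=(v-K[1,2])/K[1,1]*z
    P=np.stack([x,-y,-z],-1)@T[:3,:3].T+T[:3,3]
    P[z<=0]=np.nan
    return P
E
python3 - <<'E'
from h import *
print(arm.get_state())
for n in('scene','top'):
    f=eyes.grab_frame(n);save(f,n+'0');print(n,f.keys(),f['camera_matrix'],f['extrinsics'])
E
```

```text
pics
{'t': 0.0, 'q': array([-8.26931583e-01,  3.59387727e-01,  1.11034431e-02, -3.48579204e-04,
       -1.22407777e+00, -2.88082826e-01]), 'qd': array([ 3.46850161e-05,  1.31823531e-03,  9.76737550e-04, -2.47402157e-04,
        1.83783375e-03, -1.44316980e-03]), 'joint_efforts': array([-2.06936024e-04, -5.82725823e+01,  2.93055815e+01,  6.99714750e+00,
        6.93383030e-03, -1.37544289e-04]), 'eef_pos': array([ 0.29688123, -0.60569471,  0.22564181]), 'ee_rot': array([ 3.13999834e+00, -1.30704327e-04, -2.68592934e+00]), 'force': array([ 0.66578739, -0.50428573, -0.19194088]), 'moment': array([ 0.00213127, -0.01697767, -0.000205  ]), 'width': 0.08749587063820721}
scene dict_keys(['color', 'z_map', 'camera_matrix', 'extrinsics', 'shot']) [[506.68843466   0.         282.92117611]
 [  0.         506.68843466 215.3593785 ]
 [  0.           0.           1.        ]] [[-0.74371226 -0.46588824  0.47941654  1.13585686]
 [ 0.66847776 -0.52412087  0.52766921  0.62182441]
 [ 0.00543733  0.71291336  0.70123104  1.03648088]
 [ 0.          0.          0.          1.        ]]
top dict_keys(['color', 'z_map', 'camera_matrix', 'extrinsics', 'shot']) [[448.96278728   0.         278.6724861 ]
 [  0.         448.96278728 208.92490733]
 [  0.           0.           1.        ]] [[-0.00737996  0.99161872 -0.12898783  0.38948655]
 [-0.99960416 -0.01081766 -0.0259711  -0.07386467]
 [-0.02714878  0.1287451   0.99130603  1.05399816]
 [ 0.          0.          0.          1.        ]]
```

View pics/scene0.png

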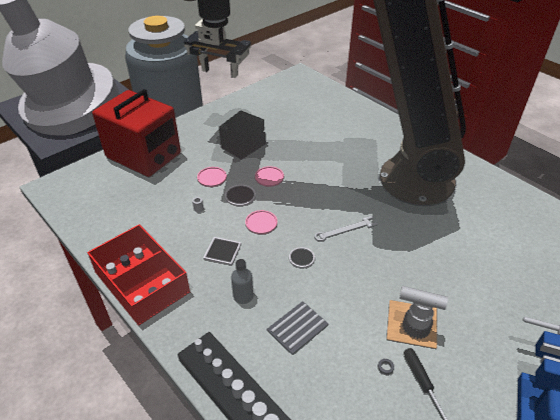

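View pics/top0.png

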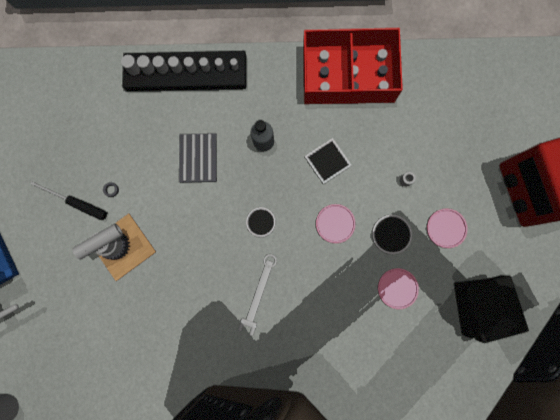

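Top picture: the stack is at (112,240) on cardboard, with the tube at (100,241). The ribbed rest is at (198,158), the bottle (262,135), the square tray (328,160) and the small dish (261,222). The black-floored big dish is at (391,234); the three pink look-alikes at (335,224), (446,228) and (398,289) are not meant. Next I measure these.

Run:
```python
from h import *
np.set_printoptions(precision=4,suppress=True)
for n in('top','scene'):
    f=eyes.grab_frame(n);P=pts(f);print(n)
    np.savez(n+'0.npz',P=P,c=f['color'],z=f['z_map'],K=f['camera_matrix'],T=f['extrinsics'])
    for l in['tube_mid','sleeve_mid','bearing_mid','gear_mid','rest_groove','small_dish','square_tray','big_dish','bottle']:
        try: r=outline_of(l,f)
        except Exception as e: print(l,e);continue
        for d in r[:3]:
            m=d['region'];q=P[m];q=q[~np.isnan(q[:,0])]
            cnt=m.astype(np.uint8)
            rc=cv2.minAreaRect(np.argwhere(m)[:,::-1].astype(np.float32))
            rw=cv2.minAreaRect((q[:,:2]*1000).astype(np.float32))
            print(l,round(d['score'],2),np.round(d['extent']),m.sum(),'med',np.median(q,0),'z5/95',np.percentile(q[:,2],[5,95]),'wrect',[np.round(a,1) for a in rw])
f=eyes.grab_frame('top');c=f['color']
a=cv2.resize(c[190:290,60:170],None,fx=5,fy=5,interpolation=cv2.INTER_CUBIC)
cv2.imwrite('pics/stack_top.png',a[:,:,::-1])
f=eyes.grab_frame('scene');c=f['color']
a=cv2.resize(c[270:360,370:470],None,fx=6,fy=6,interpolation=cv2.INTER_CUBIC)
cv2.imwrite('pics/stack_scene.png',a[:,:,::-1])
```

```text
top
tube_mid 0.91 [ 74. 225. 122. 259.] 710 med [0.4465 0.3297 0.1328] z5/95 [0.1206 0.1372] wrect [array([456.4, 352.6]), array([ 66.2, 129.3]), np.float64(30.4)]
bearing_mid 0.72 [ 97. 239. 119. 255.] 151 med [0.4343 0.3144 0.0646] z5/95 [0.0439 0.0764] wrect [array([434.6, 323.4]), array([19. , 51.3]), np.float64(49.0)]
gear_mid 0.71 [104. 235. 132. 258.] 201 med [0.4323 0.3107 0.0341] z5/95 [0.0083 0.0418] wrect [array([433.9, 319.6]), array([25.9, 63.2]), np.float64(55.3)]
rest_groove 0.63 [182. 133. 217. 180.] 1843 med [0.6522 0.1474 0.0093] z5/95 [0.0047 0.0146] wrect [array([654.7, 147.9]), array([122. ,  89.5]), np.float64(1.0)]
small_dish 0.89 [245. 206. 275. 236.] 684 med [ 0.4976 -0.0024  0.0049] z5/95 [0.0013 0.0096] wrect [array([496.7,  -4.5]), array([66.3, 69.1]), np.float64(87.5)]
square_tray 0.95 [306. 140. 349. 183.] 1115 med [ 0.6421 -0.1628  0.0049] z5/95 [0.0011 0.009 ] wrect [array([ 642.3, -162.4]), array([82.7, 79.9]), np.float64(33.1)]
big_dish 0.89 [316. 204. 354. 241.] 1156 med [ 0.4915 -0.177   0.0046] z5/95 [0.0013 0.0087] wrect [array([ 492.2, -176.8]),
[... 1937 characters left out ...]
68.7]), array([94. , 87.7]), np.float64(34.6)]
big_dish 0.88 [197. 167. 226. 189.] 469 med [ 0.4809 -0.4377  0.0027] z5/95 [-0.0011  0.0075] wrect [array([ 481.5, -436.3]), array([93.1, 92.5]), np.float64(21.9)]
big_dish 0.84 [225. 183. 257. 206.] 518 med [ 0.4682 -0.3103  0.0027] z5/95 [-0.0016  0.0071] wrect [array([ 468.4, -309.6]), array([91. , 92.5]), np.float64(7.8)]
big_dish 0.83 [243. 209. 275. 233.] 648 med [ 0.4935 -0.1805  0.0025] z5/95 [-0.0024  0.0073] wrect [array([ 490. , -181.3]), array([104.4,  93.3]), np.float64(16.6)]
bottle 0.73 [233. 259. 253. 305.] 789 med [0.7041 0.0007 0.0737] z5/95 [0.0055 0.1274] wrect [array([669.1, -47.8]), array([147.1,  52.7]), np.float64(54.3)]
```

View pics/stack_top.png

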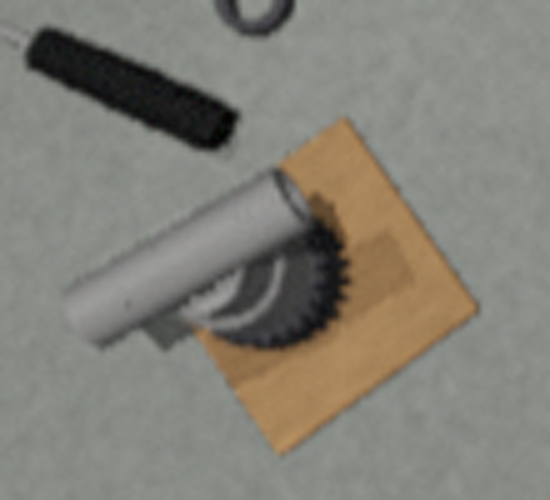

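View pics/stack_scene.png

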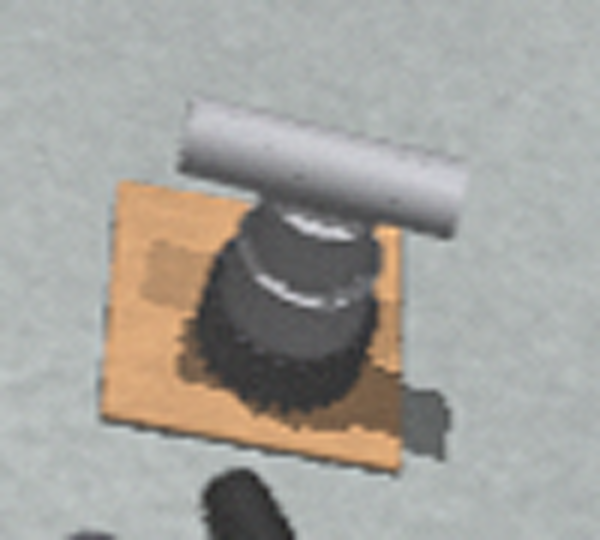

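```bash
cat > fit.py <<'E'
from h import *
from scipy.optimize import least_squares
np.set_printoptions(precision=4,suppress=True)
def tubefit(P,zlo,near,R=.015):
    m=(P[...,2]>zlo)&(np.hypot(P[...,0]-near[0],P[...,1]-near[1])<.08)
    q=P[m]
    d=q[:,:2]-q[:,:2].mean(0);_,_,V=np.linalg.svd(d,full_matrices=False)
    a0=np.arctan2(V[0,1],V[0,0])
    c=q.mean(0)
    def res(p):
        n=np.array([-np.sin(p[0]),np.cos(p[0])]);s=(q[:,:2]-c[:2])@n-p[1]
        t=(q[:,:2]-c[:2])@np.array([np.cos(p[0]),np.sin(p[0])])
        return np.hypot(s,q[:,2]-p[2]-p[3]*t)-R
    r=least_squares(res,[a0,0,c[2]-.01,0],loss='soft_l1',f_scale=.002)
    a,s0,zz,sl=r.x;u=np.array([np.cos(a),np.sin(a)]);n=np.array([-u[1],u[0]])
    t=(q[:,:2]-c[:2])@u
    e=np.percentile(t,[.5,99.5]);mid=c[:2]+n*s0+u*e.mean()
    return mid,zz,np.degrees(a),sl,e[1]-e[0],np.std(r.fun),len(q)
E
python3 - <<'E'
from fit import *
for n in('top','scene'):
    P=np.load(n+'0.npz')['P']
    print(n,tubefit(P,.11,(.4527,.3335)))
    for nm,c in dict(stack=(.45,.33),rest=(.655,.147),small=(.498,-.004),tray=(.642,-.163),big=(.466,-.309),bottle=(.7,-.005)).items():
        r=np.hypot(P[...,0]-c[0],P[...,1]-c[1]);m=(r>.09)&(r<.14)&(abs(P[...,2])<.01)
        print(' bench',nm,np.median(P[m][:,2]))
    # stack levels: circle fits to vertical sides
    for lab,zl,zh,R in(('sleeve',.079,.103,.022),('bearing',.045,.07,.0275),('gear',.010,.036,.033)):
        m=(P[...,2]>zl)&(P[...,2]<zh)&(np.hypot(P[...,0]-.455,P[...,1]-.335)<.05)
        q=P[m]
        f=lambda p:np.hypot(q[:,0]-p[0],q[:,1]-p[1])-R
        r=least_squares(f,[.455,.335],loss='soft_l1',f_scale=.0015);print(lab,r.x,len(q),np.median(abs(r.fun)))
    # bottle
    m=(P[...,2]>.02)&(P[...,2]<.08)&(np.hypot(P[...,0]-.7,P[...,1]+.005)<.06);q=P[m]
    f=lambda p:np.hypot(q[:,0]-p[0],q[:,1]-p[1])-.026
    r=least_squares(f,[.72,-.005],loss='soft_l1',f_scale=.0015);print('bottle',r.x,len(q),np.median(abs(r.fun)))
E
```

```text
top (array([0.4481, 0.3318]), np.float64(0.12054783881103925), np.float64(120.12677541433595), np.float64(-0.0015652988600621937), np.float64(0.09948414381973744), np.float64(0.0016091774632735196), 740)
 bench stack 0.0003466783853320887
 bench rest 0.0002615879111840247
 bench small 0.00025387874907867314
 bench tray 0.00020155840213598175
 bench big 0.0010783850111100168
 bench bottle 0.00032091093779973434
sleeve [0.4461 0.336 ] 52 0.00047406927829567007
bearing [0.4466 0.3382] 86 0.00034687246396894987
gear [0.4457 0.3381] 132 0.0015719044207226883
bottle [ 0.6931 -0.0101] 165 0.00031573275001314446
scene (array([0.4501, 0.3303]), np.float64(0.11845859645351778), np.float64(120.38127281572824), np.float64(0.00015524163658630933), np.float64(0.09948675924922437), np.float64(0.0017621753120502471), 636)
 bench stack -0.0019164481965219249
 bench rest -0.0018639204122044006
 bench small -0.0018837099109212385
 bench tray -0.0017772949355769896
 bench big -0.0008968330499681265
 bench bottle -0.0014719148051243192
sleeve [0.448 0.334] 131 0.0007039674876879835
bearing [0.4481 0.3355] 187 0.0008493550978335047
gear [0.4456 0.3343] 215 0.0014111594077771891
bottle [ 0.6946 -0.0127] 333 0.0007767072612949108
```

```bash
python3 - <<'E'
from fit import *
D=np.load('top0.npz');P=D['P'];c=D['c']
for (u,v) in((490,310),(470,290),(510,310),(250,400),(350,70),(185,70),(530,180),(65,205)): print((u,v),P[v,u],c[v,u])
m=(P[...,2]>.03);print('tall nearby heights by x,y cell')
for x0 in np.arange(.25,.8,.1):
    print(round(x0,2),[round(float(np.nanmax(np.where(m&(abs(P[...,0]-x0)<.05)&(abs(P[...,1]-y0)<.05),P[...,2],0))),2) for y0 in np.arange(-.6,.5,.1)])
for n in('top','scene'):
    D=np.load(n+'0.npz');P=D['P'];c=D['c']
    off=np.median(P[(abs(P[...,2])<.006)&(abs(P[...,0]-.55)<.1)&(abs(P[...,1]-.1)<.05)][:,2])
    g=c.astype(int).sum(-1)
    m=(abs(P[...,0]-.655)<.07)&(abs(P[...,1]-.147)<.06)&(P[...,2]-off>.004)
    q=P[m];rc=cv2.minAreaRect((q[:,:2]*1000).astype(np.float32));print(n,'rest',rc,len(q))
    mid=(abs(P[...,0]-.655)<.05)&(abs(P[...,1]-.147)<.045)
    b=mid&(g>380);y=P[b][:,1];x=P[b][:,0]
    from scipy.cluster.vq import kmeans2
    # fit: y = y0 + k*x, 4 lines 20mm apart
    best=[]
    for k in np.arange(-.1,.1,.005):
        s=y-k*(x-.655)
        z=np.exp(2j*np.pi*s/.02).mean();best.append((abs(z),k,np.angle(z)/(2*np.pi)*.02,s.mean()))
    print(max(best),len(x))
    # dish black floors
    for nm,cc,r in(('small',(.498,-.005),.04),('tray',(.642,-.164),.055),('big',(.466,-.309),.05)):
        d=np.hypot(P[...,0]-cc[0],P[...,1]-cc[1])<r
        b=d&(c.max(-1)<70); q=P[b]
        rc=cv2.minAreaRect((q[:,:2]*1000).astype(np.float32))
        print(nm,'black',rc,(q.min(0)+q.max(0))[:2]/2,q.mean(0))
    b=np.isfinite(P[...,0])&(np.hypot(P[...,0]-.45,P[...,1]-.335)<.1)
E
python3 - <<'E'
import cv2,numpy as np
c=np.load('top0.npz')['c']
a=cv2.resize(c[190:290,300:480],None,fx=4,fy=4,interpolation=cv2.INTER_CUBIC);b=cv2.resize(c[110:200,170:360],None,fx=4,fy=4)
cv2.imwrite('pics/dishes.png',a[:,:,::-1]);cv2.imwrite('pics/rest.png',b[:,:,::-1])
E
```

```text
(490, 310) [ 0.299  -0.4833  0.0972] [11 18 13]
(470, 290) [ 0.3398 -0.4454  0.0962] [18 15 19]
(510, 310) [ 0.2986 -0.5249  0.0954] [1 0 0]
(250, 400) [ 0.2767 -0.0375  0.6514] [24 23 15]
(350, 70) [ 0.845  -0.2166  0.0523] [68 11 12]
(185, 70) [0.8637 0.1768 0.0286] [21 17 19]
(530, 180) [ 0.5673 -0.5773  0.1135] [11  9  6]
(65, 205) [ 0.5418  0.4673 -0.0003] [140 142 136]
tall nearby heights by x,y cell
0.25 [0.1, 0.1, 0.09, 0.74, 0.74, 0.77, 0.76, 0.0, 0.0, 0.0, 0.0]
0.35 [0.09, 0.1, 0.1, 0.73, 0.68, 0.79, 0.0, 0.0, 0.0, 0.0, 0.0]
0.45 [0.17, 0.0, 0.0, 0.0, 0.0, 0.0, 0.0, 0.0, 0.0, 0.14, 0.14]
0.55 [0.18, 0.0, 0.04, 0.04, 0.0, 0.0, 0.0, 0.0, 0.0, 0.0, 0.03]
0.65 [0.18, 0.0, 0.04, 0.04, 0.0, 0.0, 0.14, 0.0, 0.0, 0.0, 0.0]
0.75 [0.0, 0.0, 0.0, 0.08, 0.08, 0.09, 0.13, 0.0, 0.0, 0.0, 0.0]
top rest ((653.3014526367188, 147.08804321289062), (133.0429229736328, 116.03772735595703), 1.0796048641204834) 1791
(np.float64(0.821949291913724), np.float64(0.010000000000000092), np.float64(-0.0017890217416827645), np.float64(0.14517096330501403)) 447
small black ((495.70196533203125, -3.3943290
[... 449 characters left out ...]
320312, 146.60984802246094), (110.32093048095703, 142.0020294189453), 86.69502258300781) 1652
(np.float64(0.7620561889831533), np.float64(0.015000000000000097), np.float64(-0.002590980658791109), np.float64(0.14800018837336038)) 461
small black ((495.2625732421875, -7.08183479309082), (49.40681457519531, 54.295799255371094), 87.67747497558594) [ 0.4953 -0.007 ] [ 0.4972 -0.0064  0.0028]
tray black ((641.1459350585938, -167.56387329101562), (65.24132537841797, 66.80852508544922), 33.101619720458984) [ 0.6406 -0.1656] [ 0.6446 -0.1678  0.0024]
big black ((465.760498046875, -312.077392578125), (78.90830993652344, 77.78327178955078), 78.65322875976562) [ 0.4652 -0.312 ] [ 0.4653 -0.3118  0.0021]
```

View pics/dishes.png

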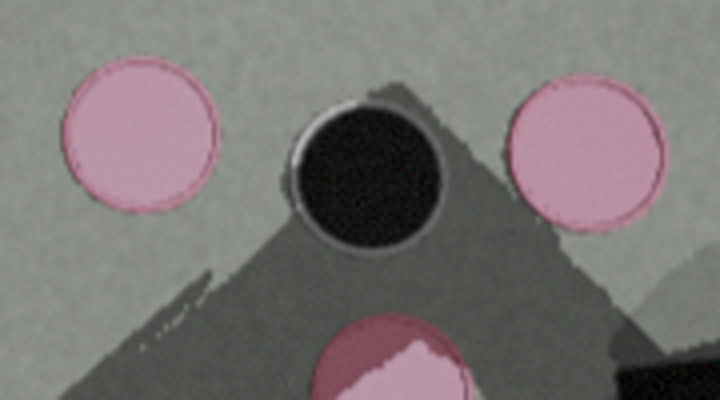

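View pics/rest.png

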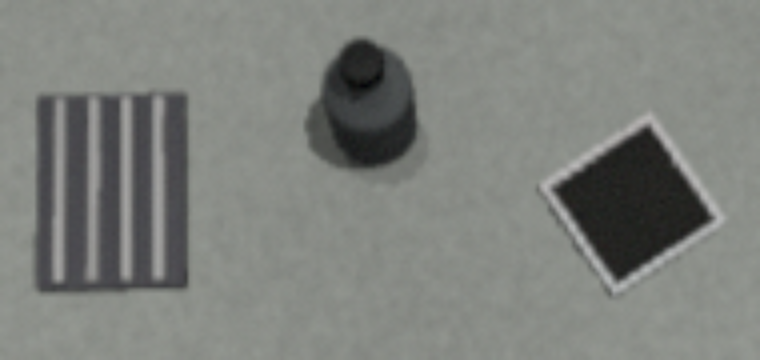

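The crop confirms that the black-floored, grey-rimmed dish at top px (391,234) is the big_dish; its three neighbours are pink. I turn to the tube's grasp direction first, then travel.

apply_moves(
  moves=[
    [1,0,0,0,-0.12],
    [1,0,0,0,-0.12],
    [1,0,0,0,-0.12],
    [1,0,0,0,-0.12],
    [1,0,0,0,-0.12],
    [1,0,0,0,-0.12],
    [1,0,0,0,-0.12],
    [1,0,0,0,-0.12],
    [1,0,0,0,-0.12],
    [1,0,0,0,-0.12],
    [1,0,0,0,-0.12],
    [1,0,0,0,-0.12],
  ],
  newtons=40,
)

```text
t: 2.2
eef_pos: [0.2971, -0.6061, 0.2266]
ee_rot: [3.142, 0.0, -1.24]
force: [0.5, 0.1, 0.7]
width: 0.0879
```

apply_moves(
  moves=[
    [1,0,0,0,-0.1],
    [1,0,0,0,-0.1],
    [1,-0.024,-0.031,0,0],
    [1,-0.024,-0.031,0,0],
    [1,-0.024,-0.031,0,0],
    [1,-0.024,-0.031,0,0],
    [1,-0.024,-0.031,0,0],
    [1,-0.024,-0.031,0,0],
    [1,-0.024,-0.031,0,0],
    [1,-0.024,-0.031,0,0],
    [1,-0.024,-0.031,0,0],
    [1,-0.024,-0.031,0,0],
  ],
)

```text
t: 3.2
eef_pos: [0.4454, -0.2412, 0.2269]
ee_rot: [-3.141, -0.001, -1.046]
force: [0.7, 0.5, -0.5]
width: 0.0877
```

```bash
cat > go.py <<'E'
import sys;from h import *
np.set_printoptions(precision=4,suppress=True)
def show(x,y,z,yawdeg=None):
    s=arm.get_state();p=s['eef_pos'];r=s['ee_rot'];ps=r[2]
    d=np.array([x,y])-p[:2]
    tx=np.array([np.cos(ps),np.sin(ps)]);ty=np.array([np.sin(ps),-np.cos(ps)])
    print('t',round(s['t'],2),'pos',p,'rot',r,'q',s['q'],'F',s['force'],'w',s['width'])
    print('need tool x %.4f y %.4f z %.4f'%(d@tx,d@ty,p[2]-z),'rows>=%.1f'%(np.linalg.norm(d)/.04),end=' ')
    if yawdeg is not None:
        dy=(np.radians(yawdeg)-ps+np.pi)%(2*np.pi)-np.pi; print('turn %.4f'%(-dy))
show(*map(float,sys.argv[1:]))
E
python3 go.py .449 .331 .2 -59.8
```

```text
t 3.2 pos [ 0.4454 -0.2412  0.2269] rot [-3.1409 -0.0006 -1.0458] q [-0.108   0.0786 -0.3521  0.0001 -1.1392  0.633 ] F [ 0.7113  0.4838 -0.5196] w 0.087652919589718
need tool x -0.4934 y -0.2899 z 0.0269 rows>=14.3 turn -0.0021
```

apply_moves(
  moves=[
    [1,-0.033,-0.0193,0,0],
    [1,-0.033,-0.0193,0,0],
    [1,-0.033,-0.0193,0,0],
    [1,-0.033,-0.0193,0,0],
    [1,-0.033,-0.0193,0,0],
    [1,-0.033,-0.0193,0,0],
    [1,-0.033,-0.0193,0,0],
    [1,-0.033,-0.0193,0,0],
    [1,-0.033,-0.0193,0,0],
    [1,-0.033,-0.0193,0,0],
    [1,-0.033,-0.0193,0,0],
    [1,-0.033,-0.0193,0,0],
  ],
)

```text
t: 4.2
eef_pos: [0.4466, 0.2177, 0.227]
ee_rot: [-3.141, 0.0, -1.045]
force: [0.9, -0.8, -0.3]
width: 0.0877
```

apply_moves(
  moves=[
    [1,-0.033,-0.0193,0,0],
    [1,-0.033,-0.0193,0,0],
    [1,0,0,0.02,0],
    [1,0,0,0.02,0],
    [1,0,0,0,0],
  ],
)

```text
t: 4.62
eef_pos: [0.4453, 0.2914, 0.1828]
ee_rot: [3.136, -0.001, -1.045]
force: [-1.0, -1.7, -0.5]
width: 0.0878
```

```bash
python3 go.py .449 .331 .1115 -59.8
python3 - <<'E'
from fit import *
f=eyes.grab_frame('scene');c=f['color']
a=cv2.resize(c[200:370,340:520],None,fx=3.3,fy=3.3)
cv2.imwrite('pics/g1.png',a[:,:,::-1])
E
```

```text
t 4.62 pos [0.4453 0.2914 0.1828] rot [ 3.1357 -0.0012 -1.0453] q [ 0.9471  0.1624 -0.36   -0.0016 -1.0542 -0.4208] F [-0.9742 -1.6534 -0.4569] w 0.08776975457049319
need tool x -0.0324 y -0.0230 z 0.0713 rows>=1.0 turn -0.0016
```

View pics/g1.png

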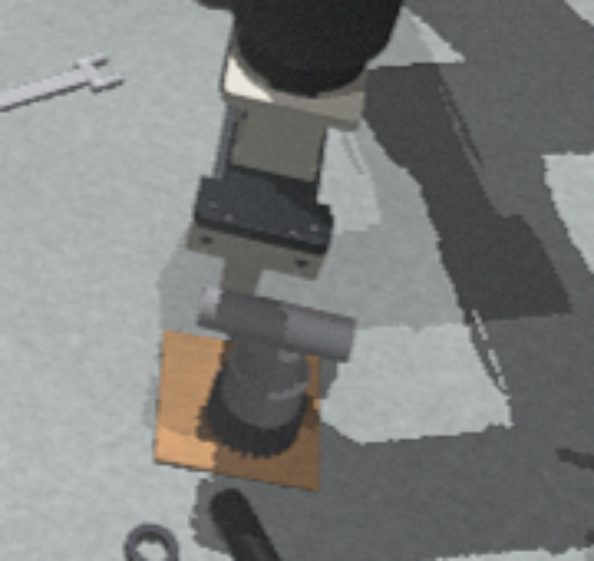

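The gripper is above and slightly beyond the stack (tube in crop at (275,320)). I correct the position, then check before descending.

apply_moves(
  moves=[
    [1,-0.016,-0.0115,0,0],
    [1,-0.016,-0.0115,0,0],
    [1,0,0,0.01,0],
    [1,0,0,0,0],
    [1,0,0,0,0],
  ],
)

```text
t: 5.08
eef_pos: [0.4511, 0.3307, 0.177]
ee_rot: [3.141, -0.0, -1.046]
force: [-0.2, -0.0, -0.2]
width: 0.0879
```

```bash
python3 go.py .449 .331 .1115 -59.8
```

```text
t 5.08 pos [0.4511 0.3307 0.177 ] rot [ 3.1412 -0.0003 -1.0461] q [ 0.9826  0.2084 -0.3166  0.0001 -1.0462 -0.458 ] F [-0.1594 -0.0346 -0.242 ] w 0.08787311762513997
need tool x -0.0013 y 0.0017 z 0.0655 rows>=0.1 turn -0.0024
```

apply_moves(
  moves=[
    [1,-0.001,0.0015,0.02,0],
    [1,0,0,0.02,0],
    [1,0,0,0.015,0],
    [1,0,0,0.01,0],
    [1,0,0,0,0],
    [1,0,0,0,0],
  ],
)

```text
t: 5.58
eef_pos: [0.4497, 0.3312, 0.1121]
ee_rot: [-3.142, -0.0, -1.046]
force: [-0.8, -0.2, -0.1]
width: 0.0878
```

```bash
python3 go.py .449 .331 .1115 -59.8
python3 - <<'E'
from fit import *
for n,r in(('scene',(slice(230,370),slice(360,500))),('top',(slice(180,290),slice(50,170)))):
    f=eyes.grab_frame(n);c=f['color']
    a=cv2.resize(c[r],None,fx=4,fy=4)
    cv2.imwrite('pics/g2%s.png'%n,a[:,:,::-1])
E
```

```text
t 5.58 pos [0.4497 0.3312 0.1121] rot [-3.1415 -0.0004 -1.0459] q [ 0.9857  0.2715 -0.3995  0.0004 -0.8999 -0.4611] F [-0.7908 -0.1907 -0.1014] w 0.08781180048760834
need tool x -0.0001 y 0.0007 z 0.0006 rows>=0.0 turn -0.0022
```

View pics/g2scene.png

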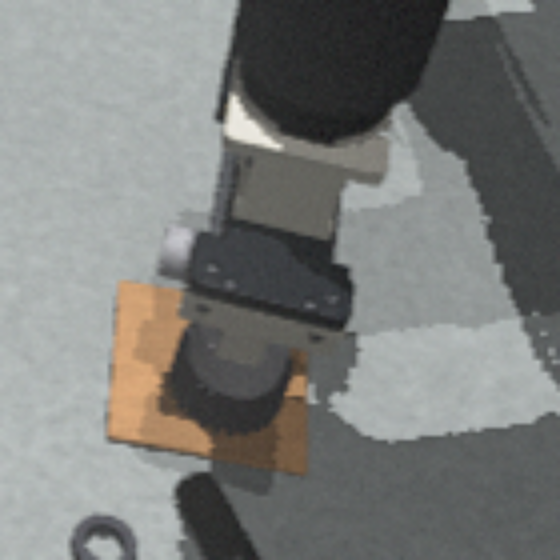

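apply_moves(
  moves=[
    [-1,0,0,0,0],
    [-1,0,0,0,0],
    [-1,0,0,0,0],
    [-1,0,0,0,0],
    [-1,0,0,0,0],
    [-1,0,0,0,0],
    [-1,0,0,0,0],
    [-1,0,0,0,0],
  ],
  newtons=6,
)

```text
t: 6.35
eef_pos: [0.4494, 0.3315, 0.1115]
ee_rot: [3.142, -0.0, -1.046]
force: [-0.4, -0.0, 0.4]
width: 0.0403
```

apply_moves(
  moves=[
    [-1,0,0,0,0],
    [-1,0,0,0,0],
    [-1,0,0,0,0],
  ],
  newtons=35,
)

```text
t: 6.6
eef_pos: [0.4493, 0.3314, 0.1115]
ee_rot: [3.141, -0.0, -1.046]
force: [-0.2, -0.8, 0.8]
width: 0.0293
```

apply_moves(
  moves=[
    [-1,0,0,0,0],
    [-1,0,0,-0.005,0],
    [-1,0,0,-0.015,0],
    [-1,0,0,-0.02,0],
    [-1,0,0,-0.02,0],
    [-1,0,0,-0.02,0],
    [-1,0,0,0,0],
    [-1,0,0,0,0],
  ],
)

```text
t: 7.27
eef_pos: [0.4497, 0.332, 0.1929]
ee_rot: [-3.139, 0.001, -1.046]
force: [-0.1, -0.7, -2.5]
width: 0.0293
```

```bash
python3 go.py .655 .147 .2 0.7
python3 - <<'E'
from fit import *
for n in('top','scene'):
    f=eyes.grab_frame(n);P=pts(f);c=f['color']
    D=dict(sl=slice(210,360)) 
    a=cv2.resize(c[190:370,340:520] if n=='scene' else c[180:290,30:170],None,fx=3.3,fy=3.3)
    cv2.imwrite('pics/l1%s.png'%n,a[:,:,::-1])
    for lab,zl,zh,R in(('sleeve',.079,.103,.022),('bearing',.045,.07,.0275),('gear',.010,.036,.033)):
        m=(P[...,2]>zl)&(P[...,2]<zh)&(np.hypot(P[...,0]-.455,P[...,1]-.335)<.05)
        q=P[m]
        if len(q)<20: continue
        ff=lambda p:np.hypot(q[:,0]-p[0],q[:,1]-p[1])-R
        r=least_squares(ff,[.447,.335],loss='soft_l1',f_scale=.0015);print(n,lab,r.x,len(q),np.median(abs(r.fun)))
E
```

```text
t 7.27 pos [0.4497 0.332  0.1929] rot [-3.1392  0.0012 -1.0459] q [ 0.9862  0.1926 -0.2979 -0.0001 -1.0777 -0.4612] F [-0.0852 -0.6601 -2.5393] w 0.029336917085605374
need tool x 0.2630 y -0.0849 z -0.0071 rows>=6.9 turn -1.0581
top sleeve [0.4455 0.3363] 131 0.0008344749238387537
top bearing [0.4464 0.3383] 111 0.0003868264996149777
top gear [0.4454 0.3385] 134 0.0013161719532702107
scene sleeve [0.4486 0.3343] 227 0.0014158122111693414
scene bearing [0.4485 0.3354] 175 0.0008112587131304284
scene gear [0.4455 0.3342] 211 0.0015384870743199303
```

View pics/l1scene.png

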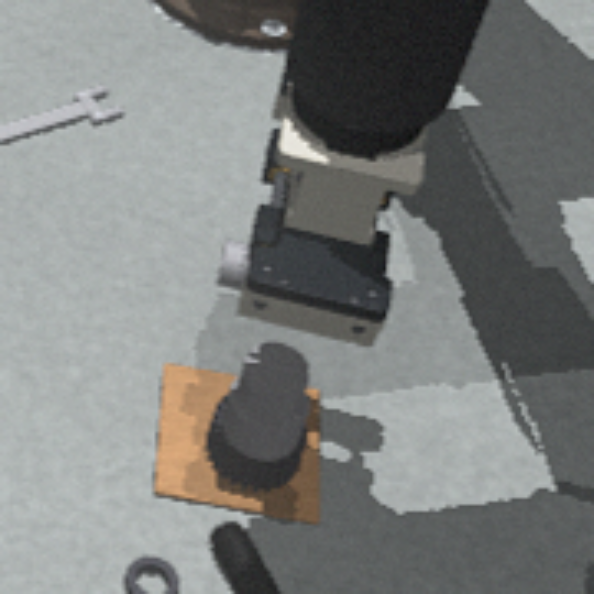

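The tube is held and the stack is undisturbed. I carry it over the rest.

apply_moves(
  moves=[
    [-1,0.02,-0.0065,0,0],
    [-1,0.032,-0.0103,0,0],
    [-1,0.035,-0.0113,0,0],
    [-1,0.035,-0.0113,0,0],
    [-1,0.035,-0.0113,0,0],
    [-1,0.035,-0.0113,0,0],
    [-1,0.035,-0.0113,0,0],
    [-1,0.025,-0.008,0,0],
    [-1,0.011,-0.0035,0,0],
  ],
)

```text
t: 8.12
eef_pos: [0.656, 0.1434, 0.1893]
ee_rot: [3.138, -0.0, -1.048]
force: [-0.6, 0.9, -1.2]
width: 0.0293
```

apply_moves(
  moves=[
    [-1,0,0,0,-0.098],
    [-1,0,0,0,-0.12],
    [-1,0,0,0,-0.12],
    [-1,0,0,0,-0.12],
    [-1,0,0,0,-0.12],
    [-1,0,0,0,-0.12],
    [-1,0,0,0,-0.12],
    [-1,0,0,0,-0.12],
    [-1,0,0,0,-0.12],
    [-1,0,0,0,0],
    [-1,0,0,0,0],
  ],
)

```text
t: 9.03
eef_pos: [0.654, 0.1465, 0.1906]
ee_rot: [3.141, 0.002, 0.009]
force: [-0.2, 0.4, -1.5]
width: 0.0292
```

```bash
python3 go.py .655 .147 .07 0.7
python3 - <<'E'
from fit import *
for n in('top','scene'):
    f=eyes.grab_frame(n);P=pts(f);c=f['color'];save(f,'c1'+n)
    for d in outline_of('tube_mid',f)[:2]:
        m=d['region'];q=P[m];q=q[np.isfinite(q[:,0])]
        print(n,d['score'],np.median(q,0),cv2.minAreaRect((q[:,:2]*1000).astype(np.float32)))
E
```

```text
t 9.03 pos [0.654  0.1465 0.1906] rot [3.141  0.0015 0.0086] q [ 0.5105  0.3744 -0.0481 -0.0002 -1.1499  1.069 ] F [-0.2443  0.4107 -1.499 ] w 0.02917390389759389
need tool x 0.0010 y -0.0004 z 0.1206 rows>=0.0 turn -0.0036
top 0.85 [0.617  0.1475 0.2111] ((634.4339599609375, 162.96726989746094), (86.1431884765625, 42.05964660644531), 46.41752243041992)
scene 0.65 [0.689  0.1504 0.2076] ((630.9119262695312, 89.08588409423828), (213.4369659423828, 49.01871871948242), 47.65040588378906)
```

View pics/c1scene.png

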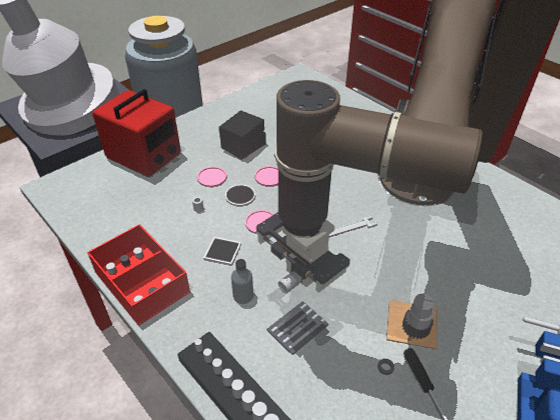

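View pics/c1top.png

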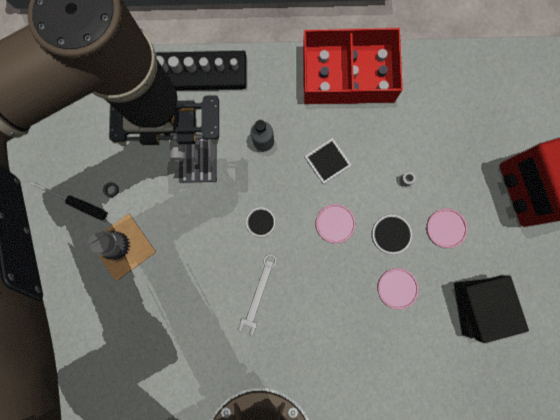

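apply_moves(
  moves=[
    [-1,0.001,0,0.02,0],
    [-1,0,0,0.03,0],
    [-1,0,0,0.03,0],
    [-1,0,0,0.03,0],
    [-1,0,0,0.03,0],
    [-1,0,0,0.015,0],
    [-1,0,0,0,0],
    [-1,0,0,0,0],
  ],
)

```text
t: 9.9
eef_pos: [0.6553, 0.1462, 0.036]
ee_rot: [3.14, 0.002, 0.011]
force: [1.1, 0.6, -0.4]
width: 0.0291
```

```bash
python3 go.py .655 .147 .0158 0.7
python3 - <<'E'
from fit import *
for n in('top','scene'):
    f=eyes.grab_frame(n);P=pts(f);c=f['color']
    a=cv2.resize(c[80:200,140:280] if n=='top' else c[240:370,230:370],None,fx=4,fy=4);cv2.imwrite('pics/d1%s.png'%n,a[:,:,::-1])
    m=(P[...,2]>.035)&(P[...,2]<.06)&(abs(P[...,1]-.147)<.012)&(abs(P[...,0]-.655)<.08)
    q=P[m];print(n,len(q),q[:,0].min(),q[:,0].max(),q[:,2].max(), 'low end top',q[q[:,0]<.63].max(0) if (q[:,0]<.63).any() else 0,'hi',q[q[:,0]>.68].max(0) if (q[:,0]>.68).any() else 0)
E
```

```text
t 9.9 pos [0.6553 0.1462 0.036 ] rot [3.1404 0.0016 0.0114] q [ 0.5094  0.5171 -0.209   0.0004 -0.8466  1.0726] F [ 1.0815  0.5858 -0.3672] w 0.029091784153663446
need tool x -0.0003 y -0.0008 z 0.0202 rows>=0.0 turn -0.0009
top 110 0.6035649805342783 0.6484574677106028 0.05997897908289396 low end top [0.6296 0.159  0.06  ] hi 0
scene 157 0.6657502171377323 0.7086643882896393 0.05989791414090673 low end top 0 hi [0.7087 0.1589 0.0599]
```

View pics/d1top.png

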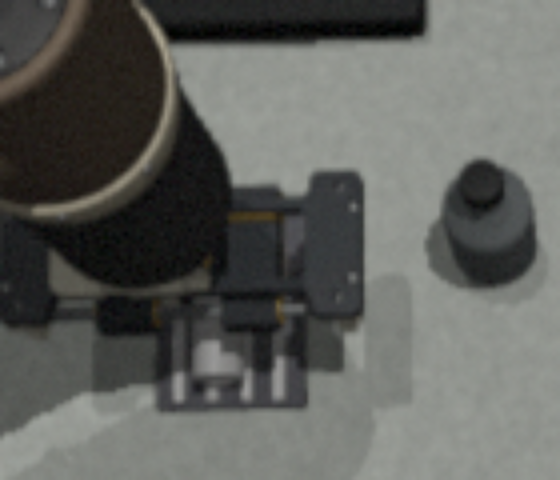

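View pics/d1scene.png

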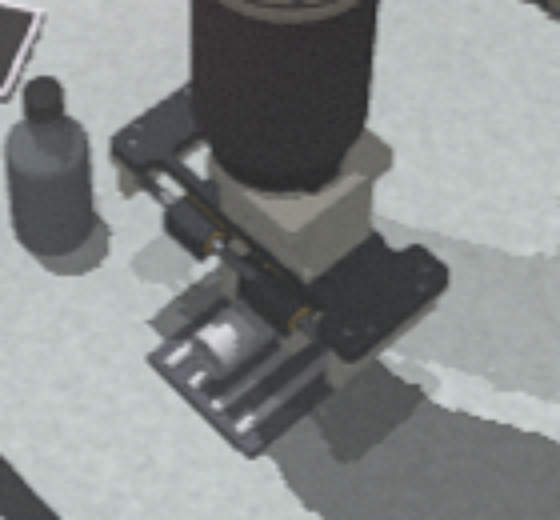

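apply_moves(
  moves=[
    [-1,-0.0005,-0.0008,0.005,0],
    [-1,0,0,0.005,0],
    [-1,0,0,0.004,0],
    [-1,0,0,0.002,0],
    [-1,0,0,0.001,0],
    [-1,0,0,0,0],
    [-1,0,0,0,0],
  ],
)

```text
t: 10.58
eef_pos: [0.6551, 0.1473, 0.0196]
ee_rot: [3.142, 0.0, 0.012]
force: [0.7, 0.4, -1.0]
width: 0.0292
```

apply_moves(
  moves=[
    [-1,0,0,0.001,0],
    [-1,0,0,0.0005,0],
    [-1,0,0,0,0],
  ],
)

```text
t: 10.83
eef_pos: [0.655, 0.1472, 0.018]
ee_rot: [-3.142, 0.0, 0.012]
force: [-1.3, 1.7, -1.1]
width: 0.0293
```

apply_moves(
  moves=[
    [-1,0,0,0.001,0],
    [-1,0,0,0.0007,0],
    [-1,0,0,0,0],
    [-1,0,0,0,0],
  ],
)

```text
t: 11.17
eef_pos: [0.6551, 0.1472, 0.0164]
ee_rot: [3.142, -0.0, 0.012]
force: [-0.2, 0.3, -1.4]
width: 0.0292
```

```bash
python3 go.py .655 .147 .0158 0.7
```

```text
t 11.17 pos [0.6551 0.1472 0.0164] rot [ 3.1416 -0.      0.0122] q [ 0.5108  0.5388 -0.2253  0.     -0.8067  1.0722] F [-0.1817  0.3061 -1.3756] w 0.02920093964059958
need tool x -0.0001 y 0.0002 z 0.0006 rows>=0.0 turn 0.0000
```

apply_moves(
  moves=[
    [-1,0,0,0.0006,0],
    [-1,0,0,0,0],
    [-1,0,0,0,0],
  ],
)

```text
t: 11.42
eef_pos: [0.6551, 0.1473, 0.0162]
ee_rot: [-3.142, -0.0, 0.012]
force: [-1.4, -0.5, 3.3]
width: 0.0291
```

apply_moves(
  moves=[
    [-1,0,0,0.0005,0],
    [-1,0,0,0,0],
    [-1,0,0,0,0],
  ],
)

```text
t: 11.67
eef_pos: [0.6552, 0.1473, 0.0162]
ee_rot: [-3.142, -0.001, 0.012]
force: [-3.3, -1.0, 8.3]
width: 0.0294
```

Contact at TCP z 16.2 mm (force 8 N), as expected. I release and lift.

apply_moves(
  moves=[
    [-1,0,0,-0.0006,0],
    [-0.2,0,0,0,0],
    [-0.1,0,0,0,0],
    [0.1,0,0,0,0],
    [0.1,0,0,0,0],
    [0.1,0,0,0,0],
    [0.1,0,0,0,0],
  ],
  newtons=10,
)

```text
t: 12.25
eef_pos: [0.6551, 0.1472, 0.0157]
ee_rot: [3.141, 0.0, 0.012]
force: [-0.8, 0.6, -0.5]
width: 0.0481
```

apply_moves(
  moves=[
    [0.1,0,0,-0.01,0],
    [0.1,0,0,-0.02,0],
    [0.1,0,0,-0.035,0],
    [1,0,0,-0.04,0],
    [1,0,0,-0.04,0],
    [1,0,0,-0.03,0],
    [1,0,0,0,0],
  ],
)

```text
t: 12.83
eef_pos: [0.6586, 0.1482, 0.2004]
ee_rot: [-3.138, -0.012, 0.013]
force: [0.7, -0.0, 0.5]
width: 0.0691
```

```bash
python3 go.py .447 .335 .2 -59.8
python3 - <<'E'
from fit import *
for n in('top','scene'):
    f=eyes.grab_frame(n);P=pts(f);c=f['color']
    a=cv2.resize(c[80:200,140:280] if n=='top' else c[240:370,230:370],None,fx=4,fy=4);cv2.imwrite('pics/e1%s.png'%n,a[:,:,::-1])
E
```

```text
t 12.83 pos [0.6586 0.1482 0.2004] rot [-3.1378 -0.0122  0.0132] q [ 0.5108  0.367  -0.0373  0.0027 -1.1539  1.0722] F [ 0.7271 -0.0122  0.4506] w 0.069100446833443
need tool x -0.2092 y -0.1896 z 0.0004 rows>=7.1 turn 1.0569
```

View pics/e1scene.png

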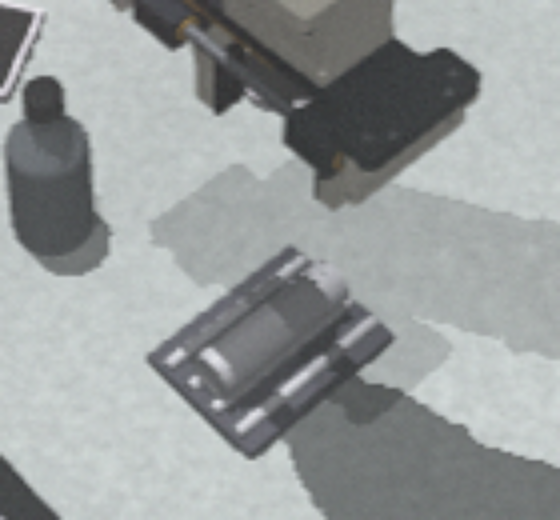

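The tube lies in the middle groove (crop (275,330)). Next is the sleeve.

apply_moves(
  moves=[
    [1,-0.0258,-0.0236,0,0],
    [1,-0.0258,-0.0236,0,0],
    [1,-0.0258,-0.0236,0,0],
    [1,-0.0258,-0.0236,0,0],
    [1,-0.0258,-0.0236,0,0],
    [1,-0.0258,-0.0236,0,0],
    [1,-0.0258,-0.0236,0,0],
    [1,-0.0258,-0.0236,0,0],
  ],
  newtons=10,
)

```text
t: 13.6
eef_pos: [0.4444, 0.3337, 0.1899]
ee_rot: [3.14, 0.001, 0.012]
force: [0.9, 0.4, 0.4]
width: 0.0877
```

apply_moves(
  moves=[
    [1,0,0,0.005,0.117],
    [1,0,0,0.005,0.12],
    [1,0,0,0.005,0.12],
    [1,0,0,0.005,0.12],
    [1,0,0,0.005,0.12],
    [1,0,0,0,0.12],
    [1,0,0,0,0.12],
    [1,0,0,0,0.12],
    [1,0,0,0,0.1],
    [1,0,0,0,0],
    [1,0,0,0,0],
  ],
)

```text
t: 14.52
eef_pos: [0.446, 0.333, 0.1651]
ee_rot: [3.14, -0.001, -1.042]
force: [-0.6, 0.4, -0.0]
width: 0.0875
```

```bash
python3 go.py .447 .335 .082 -59.8
python3 - <<'E'
from fit import *
for n in('top','scene'):
    f=eyes.grab_frame(n);P=pts(f);c=f['color']
    a=cv2.resize(c[80:290,50:280] if n=='top' else c[240:370,230:470],None,fx=3,fy=3);cv2.imwrite('pics/f1%s.png'%n,a[:,:,::-1])
    print(n,tubefit(P,.025,(.655,.147)))
    for lab,zl,zh,R in(('sleeve',.079,.103,.022),('bearing',.045,.07,.0275),('gear',.010,.036,.033)):
        m=(P[...,2]>zl)&(P[...,2]<zh)&(np.hypot(P[...,0]-.455,P[...,1]-.335)<.04)
        q=P[m]
        if len(q)<20: continue
        ff=lambda p:np.hypot(q[:,0]-p[0],q[:,1]-p[1])-R
        r=least_squares(ff,[.447,.335],loss='soft_l1',f_scale=.0015);print(n,lab,r.x,len(q),np.median(abs(r.fun)))
E
```

```text
t 14.52 pos [0.446  0.333  0.1651] rot [ 3.14   -0.0006 -1.0417] q [ 0.9931  0.2154 -0.3373 -0.0002 -1.0199 -0.4638] F [-0.5656  0.4424 -0.0357] w 0.08753959000370133
need tool x -0.0012 y -0.0019 z 0.0831 rows>=0.1 turn 0.0020
top (array([0.6538, 0.1487]), np.float64(0.025161157772226793), np.float64(-179.1252878312862), np.float64(-0.004258888595632303), np.float64(0.09904749905815907), np.float64(0.0015992229019583385), 542)
top sleeve [0.4454 0.3363] 131 0.0008925575904509611
top bearing [0.4464 0.3383] 110 0.00034969311493102465
top gear [0.4456 0.3387] 117 0.0017012441988730823
scene (array([0.6566, 0.1465]), np.float64(0.02295220338100008), np.float64(1.1383943564301273), np.float64(0.006943454058667406), np.float64(0.10072861356487744), np.float64(0.0017796098693861233), 468)
scene sleeve [0.4475 0.335 ] 171 0.0010088590000195512
scene bearing [0.4481 0.3354] 192 0.0007678194348473989
scene gear [0.4453 0.3343] 215 0.001249022769549836
```

View pics/f1top.png

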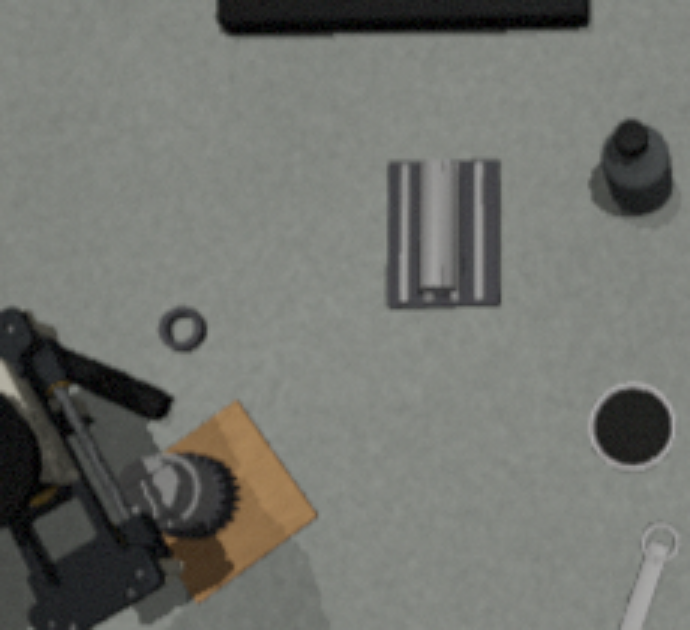

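View pics/f1scene.png

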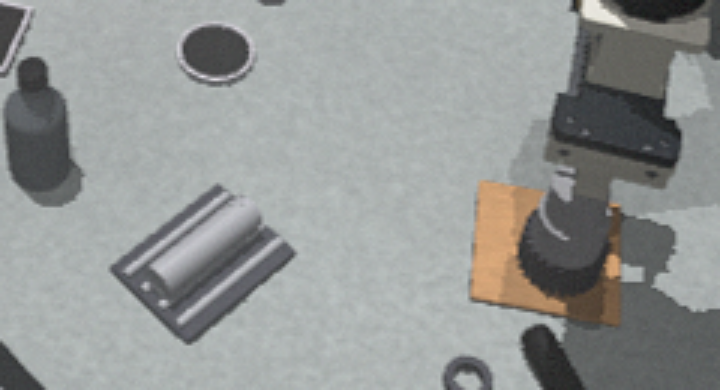

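The tube lies centred along the ribs, with its axis at 25 mm. I descend on the sleeve.

apply_moves(
  moves=[
    [1,-0.0018,-0.0017,0.02,0],
    [1,0,0,0.025,0],
    [1,0,0,0.02,0],
    [1,0,0,0.012,0],
    [1,0,0,0.006,0],
    [1,0,0,0,0],
    [1,0,0,0,0],
  ],
)

```text
t: 15.2
eef_pos: [0.4471, 0.3361, 0.0831]
ee_rot: [-3.142, -0.0, -1.044]
force: [-0.4, 0.4, 0.8]
width: 0.0874
```

```bash
python3 go.py .4465 .3355 .082 -59.8
```

```text
t 15.2 pos [0.4471 0.3361 0.0831] rot [-3.1415 -0.0003 -1.0436] q [ 0.9947  0.3069 -0.4289  0.0003 -0.8351 -0.4678] F [-0.3807  0.3974  0.7559] w 0.08738059786472661
need tool x 0.0002 y 0.0008 z 0.0011 rows>=0.0 turn 0.0001
```

apply_moves(
  moves=[
    [-1,0,0.0008,0.001,0],
    [-1,0,0,0,0],
    [-1,0,0,0,0],
    [-1,0,0,0,0],
    [-1,0,0,0,0],
    [-1,0,0,0,0],
    [-1,0,0,0,0],
    [-1,0,0,0,0],
  ],
  newtons=6,
)

```text
t: 15.87
eef_pos: [0.4464, 0.3357, 0.082]
ee_rot: [-3.141, 0.0, -1.045]
force: [0.3, -0.4, 0.9]
width: 0.0438
```

apply_moves(
  moves=[
    [-1,0,0,0,0],
    [-1,0,0,0,0],
    [-1,0,0,0,0],
    [-1,0,0,0,0],
    [-1,0,0,-0.002,0],
    [-1,0,0,-0.003,0],
    [-1,0,0,-0.01,0],
    [-1,0,0,-0.02,0],
    [-1,0,0,-0.025,0],
    [-1,0,0,-0.025,0],
    [-1,0,0,0,0],
    [-1,0,0,0,0],
  ],
  newtons=45,
)

```text
t: 16.87
eef_pos: [0.4466, 0.3362, 0.1688]
ee_rot: [-3.139, 0.002, -1.045]
force: [-0.2, 0.1, -3.7]
width: 0.0431
```

```bash
python3 go.py .497 -.005 .16 -59.8
python3 - <<'E'
from fit import *
for n in('top','scene'):
    f=eyes.grab_frame(n);P=pts(f);c=f['color']
    a=cv2.resize(c[180:290,50:180] if n=='top' else c[210:370,340:500],None,fx=3.5,fy=3.5);cv2.imwrite('pics/h1%s.png'%n,a[:,:,::-1])
    for lab,zl,zh,R in(('bearing',.045,.07,.0275),('gear',.010,.036,.033)):
        m=(P[...,2]>zl)&(P[...,2]<zh)&(np.hypot(P[...,0]-.455,P[...,1]-.335)<.04)
        q=P[m]
        if len(q)<20: continue
        ff=lambda p:np.hypot(q[:,0]-p[0],q[:,1]-p[1])-R
        r=least_squares(ff,[.447,.335],loss='soft_l1',f_scale=.0015);print(n,lab,r.x,len(q),np.median(abs(r.fun)))
E
```

```text
t 16.87 pos [0.4466 0.3362 0.1688] rot [-3.1386  0.0016 -1.0448] q [ 0.9954  0.2129 -0.3312 -0.0001 -1.0233 -0.4694] F [-0.2295  0.0735 -3.7396] w 0.043145743930936786
need tool x 0.3204 y 0.1277 z 0.0088 rows>=8.6 turn -0.0011
top bearing [0.4461 0.3378] 246 0.006650006506069174
top gear [0.4456 0.3388] 115 0.0016030645643113628
scene bearing [0.45   0.3356] 347 0.003062776691375658
scene gear [0.4454 0.3346] 212 0.0013293017120139874
```

View pics/h1scene.png

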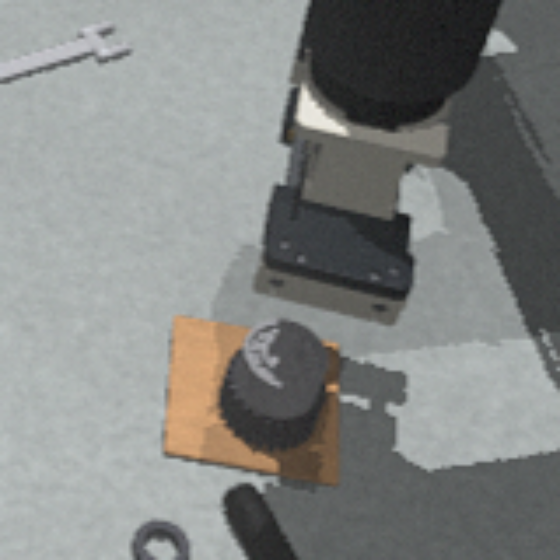

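The sleeve is held; the bearing and gear stay put. I carry it to the small dish.

apply_moves(
  moves=[
    [-1,0.02,0.008,0,0],
    [-1,0.034,0.0135,0,0],
    [-1,0.036,0.0145,0,0],
    [-1,0.036,0.0145,0,0],
    [-1,0.036,0.0145,0,0],
    [-1,0.036,0.0145,0,0],
    [-1,0.036,0.0145,0,0],
    [-1,0.036,0.0145,0,0],
    [-1,0.03,0.012,0,0],
    [-1,0.02,0.0075,0,0],
    [-1,0,0,0,0],
    [-1,0,0,0,0],
  ],
)

```text
t: 17.97
eef_pos: [0.4953, -0.0069, 0.1656]
ee_rot: [3.139, 0.001, -1.048]
force: [-0.2, 0.5, -3.2]
width: 0.0428
```

```bash
python3 go.py .497 -.005 .04 -59.8
```

```text
t 17.97 pos [ 0.4953 -0.0069  0.1656] rot [ 3.139   0.0007 -1.0477] q [ 0.3834  0.1152 -0.4613 -0.0004 -0.9969  0.14  ] F [-0.1651  0.5327 -3.1765] w 0.04278678495828468
need tool x -0.0008 y -0.0024 z 0.1256 rows>=0.1 turn -0.0040
```

apply_moves(
  moves=[
    [-1,-0.0008,-0.0022,0.02,0],
    [-1,0,0,0.035,0],
    [-1,0,0,0.035,0],
    [-1,0,0,0.025,0],
    [-1,0,0,0.015,0],
    [-1,0,0,0.008,0],
    [-1,0,0,0,0],
    [-1,0,0,0,0],
  ],
)

```text
t: 18.63
eef_pos: [0.4978, -0.0032, 0.0289]
ee_rot: [3.141, -0.0, -1.044]
force: [0.7, 0.1, -3.0]
width: 0.043
```

```bash
python3 go.py .497 -.005 .012 -59.8
python3 - <<'E'
from fit import *
for n in('top','scene'):
    f=eyes.grab_frame(n);P=pts(f);c=f['color']
    a=cv2.resize(c[150:290,200:330] if n=='top' else c[190:310,230:370],None,fx=4,fy=4);cv2.imwrite('pics/i1%s.png'%n,a[:,:,::-1])
E
```

```text
t 18.63 pos [ 0.4978 -0.0032  0.0289] rot [ 3.1409 -0.0001 -1.0437] q [ 0.3893  0.2976 -0.616   0.0003 -0.6579  0.1376] F [ 0.7362  0.064  -3.0229] w 0.04301817528093768
need tool x 0.0012 y 0.0016 z 0.0169 rows>=0.1 turn 0.0000
```

View pics/i1scene.png

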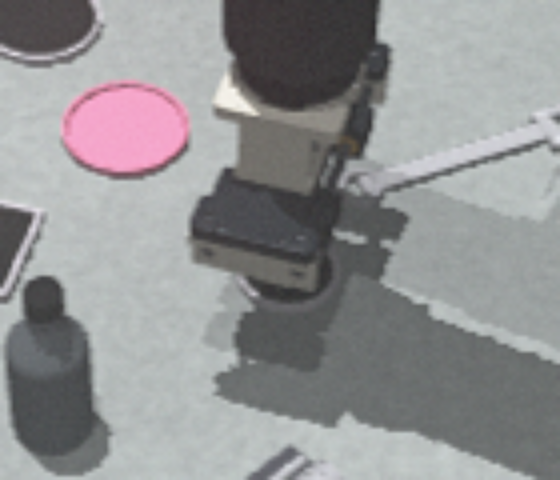

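View pics/i1top.png

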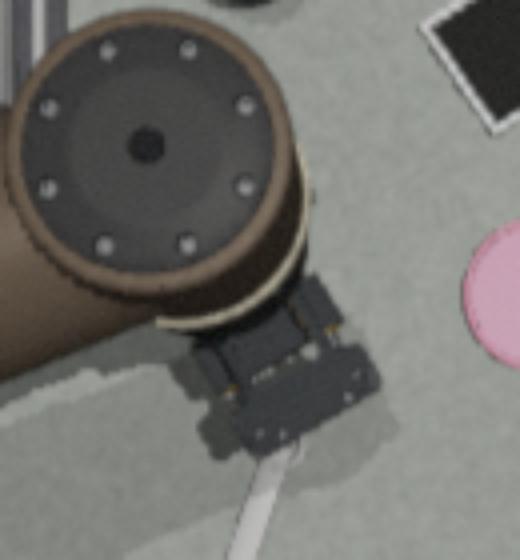

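apply_moves(
  moves=[
    [-1,0.0012,0.0016,0.005,0],
    [-1,0,0,0.005,0],
    [-1,0,0,0.003,0],
    [-1,0,0,0.001,0],
    [-1,0,0,0,0],
    [-1,0,0,0,0],
  ],
)

```text
t: 19.23
eef_pos: [0.497, -0.0056, 0.0148]
ee_rot: [3.141, -0.0, -1.045]
force: [-0.4, -0.2, -3.1]
width: 0.043
```

apply_moves(
  moves=[
    [-1,0,0,0.001,0],
    [-1,0,0,0,0],
    [-1,0,0,0,0],
  ],
)

```text
t: 19.48
eef_pos: [0.497, -0.0055, 0.0139]
ee_rot: [-3.142, -0.0, -1.045]
force: [0.0, -1.1, -3.2]
width: 0.0433
```

apply_moves(
  moves=[
    [-1,0,0,0.0007,0],
    [-1,0,0,0,0],
    [-1,0,0,0,0],
  ],
)

```text
t: 19.73
eef_pos: [0.4969, -0.0055, 0.0131]
ee_rot: [3.142, 0.0, -1.045]
force: [0.6, 0.1, -3.0]
width: 0.0432
```

apply_moves(
  moves=[
    [-1,0,0,0.0007,0],
    [-1,0,0,0,0],
    [-1,0,0,0,0],
  ],
)

```text
t: 19.98
eef_pos: [0.4969, -0.0056, 0.0124]
ee_rot: [3.141, 0.0, -1.045]
force: [-0.3, 0.8, -2.8]
width: 0.0431
```

apply_moves(
  moves=[
    [-1,0,0,0.0005,0],
    [-1,0,0,0,0],
    [-1,0,0,0,0],
  ],
)

```text
t: 20.23
eef_pos: [0.497, -0.0055, 0.012]
ee_rot: [-3.142, -0.0, -1.045]
force: [-0.6, -0.2, -2.5]
width: 0.043
```

apply_moves(
  moves=[
    [-1,0,0,0.0005,0],
    [-1,0,0,0,0],
    [-1,0,0,0,0],
  ],
)

```text
t: 20.48
eef_pos: [0.497, -0.0055, 0.0119]
ee_rot: [-3.141, -0.0, -1.045]
force: [-3.0, 1.2, 6.0]
width: 0.0432
```

apply_moves(
  moves=[
    [-1,0,0,0.0004,0],
    [-1,0,0,0,0],
    [-1,0,0,0,0],
  ],
)

```text
t: 20.73
eef_pos: [0.497, -0.0055, 0.0119]
ee_rot: [-3.141, -0.0, -1.044]
force: [-4.0, 1.5, 9.7]
width: 0.0432
```

apply_moves(
  moves=[
    [-1,0,0,-0.0006,0],
    [0.1,0,0,0,0],
    [0.2,0,0,0,0],
    [0.4,0,0,0,0],
    [0.4,0,0,0,0],
    [0.4,0,0,0,0],
    [0.4,0,0,0,0],
  ],
  newtons=10,
)

```text
t: 21.32
eef_pos: [0.497, -0.0055, 0.0116]
ee_rot: [3.142, -0.0, -1.045]
force: [-0.0, -0.1, -0.5]
width: 0.0611
```

apply_moves(
  moves=[
    [0.4,0,0,-0.01,0],
    [0.4,0,0,-0.02,0],
    [0.4,0,0,-0.03,0],
    [1,0,0,-0.03,0],
    [1,0,0,-0.03,0],
    [1,0,0,-0.01,0],
    [1,0,0,0,0],
  ],
)

```text
t: 21.9
eef_pos: [0.4988, -0.005, 0.1448]
ee_rot: [-3.136, -0.001, -1.044]
force: [0.5, 0.1, -0.7]
width: 0.0825
```

```bash
python3 go.py .447 .336 .14 -59.8
python3 - <<'E'
from fit import *
f=eyes.grab_frame('scene');c=f['color']
a=cv2.resize(c[190:310,230:370],None,fx=4,fy=4);cv2.imwrite('pics/j1.png',a[:,:,::-1])
E
```

```text
t 21.9 pos [ 0.4988 -0.005   0.1448] rot [-3.1357 -0.0014 -1.0444] q [ 0.3851  0.1377 -0.4892  0.0007 -0.9379  0.1409] F [ 0.5221  0.109  -0.6942] w 0.08254542525242804
need tool x -0.3209 y -0.1265 z 0.0048 rows>=8.6 turn -0.0006
```

View pics/j1.png

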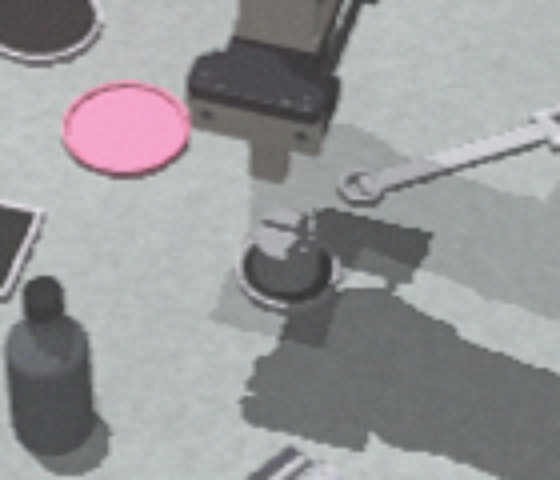

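The sleeve stands upright in the small dish (crop (285,255)). Next is the bearing.

apply_moves(
  moves=[
    [1,-0.02,-0.008,0,0],
    [1,-0.034,-0.0133,0,0],
    [1,-0.036,-0.0142,0,0],
    [1,-0.036,-0.0142,0,0],
    [1,-0.036,-0.0142,0,0],
    [1,-0.036,-0.0142,0,0],
    [1,-0.036,-0.0142,0,0],
    [1,-0.036,-0.0142,0,0],
    [1,-0.03,-0.012,0,0],
    [1,-0.02,-0.008,0,0],
    [1,0,0,0,0],
    [1,0,0,0,0],
  ],
)

```text
t: 22.95
eef_pos: [0.4446, 0.3351, 0.1396]
ee_rot: [3.138, -0.001, -1.043]
force: [-0.5, 0.1, 0.4]
width: 0.088
```

```bash
python3 go.py .447 .337 .048 -59.8
```

```text
t 22.95 pos [0.4446 0.3351 0.1396] rot [ 3.1385 -0.0011 -1.0431] q [ 0.9973  0.2414 -0.3678 -0.0005 -0.965  -0.4693] F [-0.4985  0.1091  0.4489] w 0.08804057756364686
need tool x -0.0004 y -0.0030 z 0.0916 rows>=0.1 turn 0.0006
```

apply_moves(
  moves=[
    [1,-0.0004,-0.0028,0.02,0],
    [1,0,0,0.025,0],
    [1,0,0,0.02,0],
    [1,0,0,0.015,0],
    [1,0,0,0.007,0],
    [1,0,0,0.003,0],
    [1,0,0,0,0],
    [1,0,0,0,0],
  ],
)

```text
t: 23.62
eef_pos: [0.4483, 0.3365, 0.0522]
ee_rot: [-3.141, 0.0, -1.045]
force: [0.1, 0.2, 0.3]
width: 0.0874
```

```bash
python3 go.py .447 .337 .048 -59.8;python3 - <<'E'
from fit import *
for n in('top','scene'):
    f=eyes.grab_frame(n);c=f['color']
    a=cv2.resize(c[180:290,50:180] if n=='top' else c[210:370,340:500],None,fx=3.5,fy=3.5);cv2.imwrite('pics/k1%s.png'%n,a[:,:,::-1])
E
```

```text
t 23.62 pos [0.4483 0.3365 0.0522] rot [-3.141   0.0001 -1.045 ] q [ 0.9932  0.3478 -0.4572  0.0003 -0.7652 -0.4676] F [0.0924 0.2497 0.2793] w 0.08741324999529042
need tool x -0.0011 y 0.0008 z 0.0042 rows>=0.0 turn -0.0013
```

View pics/k1scene.png

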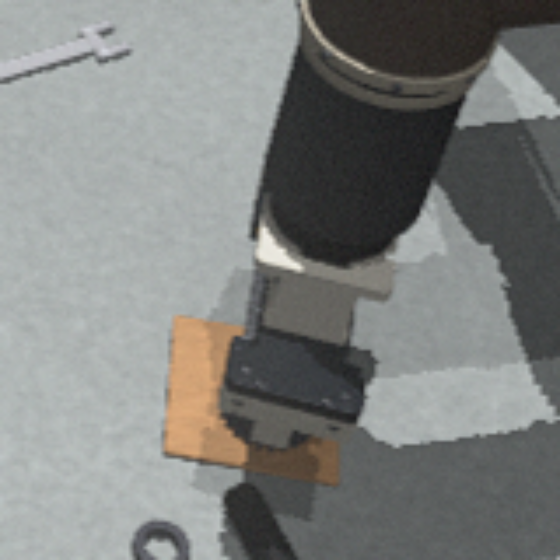

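apply_moves(
  moves=[
    [1,-0.001,0.0008,0.003,0],
    [1,0,0,0.001,0],
    [-1,0,0,0,0],
    [-1,0,0,0,0],
    [-1,0,0,0,0],
    [-1,0,0,0,0],
    [-1,0,0,0,0],
    [-1,0,0,0,0],
    [-1,0,0,0,0],
  ],
  newtons=6,
)

```text
t: 24.47
eef_pos: [0.4468, 0.337, 0.0477]
ee_rot: [-3.141, 0.0, -1.045]
force: [0.2, 0.3, 0.3]
width: 0.0549
```

apply_moves(
  moves=[
    [-1,0,0,0,0],
    [-1,0,0,0,0],
    [-1,0,0,0,0],
    [-1,0,0,0,0],
    [-1,0,0,-0.002,0],
    [-1,0,0,-0.003,0],
    [-1,0,0,-0.01,0],
    [-1,0,0,-0.02,0],
    [-1,0,0,-0.03,0],
    [-1,0,0,-0.03,0],
    [-1,0,0,-0.02,0],
    [-1,0,0,0,0],
  ],
  newtons=50,
)

```text
t: 25.47
eef_pos: [0.4485, 0.3388, 0.1684]
ee_rot: [-3.134, 0.002, -1.044]
force: [0.3, 1.0, -2.8]
width: 0.0541
```

```bash
python3 go.py .642 -.165 .16 -59.8
python3 - <<'E'
from fit import *
for n in('top','scene'):
    f=eyes.grab_frame(n);P=pts(f);c=f['color']
    a=cv2.resize(c[180:290,50:180] if n=='top' else c[170:370,320:500],None,fx=3.,fy=3.);cv2.imwrite('pics/m1%s.png'%n,a[:,:,::-1])
    for lab,zl,zh,R in(('gear',.010,.036,.033),):
        m=(P[...,2]>zl)&(P[...,2]<zh)&(np.hypot(P[...,0]-.455,P[...,1]-.335)<.04)
        q=P[m]
        if len(q)<20: continue
        ff=lambda p:np.hypot(q[:,0]-p[0],q[:,1]-p[1])-R
        r=least_squares(ff,[.447,.335],loss='soft_l1',f_scale=.0015);print(n,lab,r.x,len(q),np.median(abs(r.fun)))
        t=P[(abs(P[...,2]-.039)<.004)&(np.hypot(P[...,0]-.447,P[...,1]-.335)<.05)]
        print('top face',cv2.minEnclosingCircle((t[:,:2]*1000).astype(np.float32)))
E
```

```text
t 25.47 pos [0.4485 0.3388 0.1684] rot [-3.1337  0.0024 -1.044 ] q [ 0.9961  0.2153 -0.3297  0.0016 -1.0177 -0.4701] F [ 0.3259  0.9566 -2.8131] w 0.054066536616705636
need tool x 0.5328 y 0.0861 z 0.0084 rows>=13.5 turn -0.0003
top gear [0.4455 0.3382] 200 0.0033376495565230636
top face ((444.7051086425781, 336.6222839355469), 33.802162170410156)
scene gear [0.4457 0.3351] 340 0.0028815934236760994
top face ((448.8851013183594, 335.0594482421875), 35.340152740478516)
```

View pics/m1scene.png

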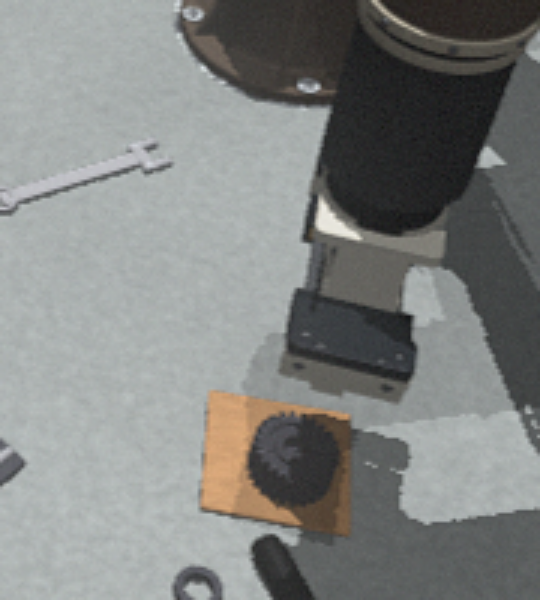

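Only the gear remains on the cardboard, and the bearing is held at width 54 mm. I carry it to the square tray.

apply_moves(
  moves=[
    [-1,0.02,0.0032,0,0],
    [-1,0.032,0.0052,0,0],
    [-1,0.037,0.006,0,0],
    [-1,0.037,0.006,0,0],
    [-1,0.037,0.006,0,0],
    [-1,0.037,0.006,0,0],
    [-1,0.037,0.006,0,0],
    [-1,0.037,0.006,0,0],
    [-1,0.037,0.006,0,0],
    [-1,0.037,0.006,0,0],
    [-1,0.037,0.006,0,0],
    [-1,0.037,0.006,0,0],
  ],
)

```text
t: 26.57
eef_pos: [0.5986, -0.0643, 0.161]
ee_rot: [3.139, 0.001, -1.045]
force: [1.4, 0.6, -2.6]
width: 0.0544
```

apply_moves(
  moves=[
    [-1,0.037,0.006,0,0],
    [-1,0.032,0.005,0,0],
    [-1,0.025,0.0045,0,0],
    [-1,0.015,0.003,0,0],
    [-1,0,0,0,0],
    [-1,0,0,0,0],
    [-1,0,0,0,0],
  ],
)

```text
t: 27.15
eef_pos: [0.6373, -0.1653, 0.1616]
ee_rot: [3.14, 0.001, -1.045]
force: [0.1, 0.5, -1.9]
width: 0.0539
```

```bash
python3 go.py .642 -.165 .025 -59.8;python3 - <<'E'
from fit import *
for n in('top','scene'):
    f=eyes.grab_frame(n);c=f['color'];save(f,'n1'+n)
E
```

```text
t 27.15 pos [ 0.6373 -0.1653  0.1616] rot [ 3.1401  0.0014 -1.0449] q [ 0.0415  0.3774 -0.1129 -0.0006 -1.0824  0.4847] F [ 0.1052  0.4879 -1.9397] w 0.05394637750834454
need tool x 0.0021 y -0.0042 z 0.1366 rows>=0.1 turn -0.0012
```

View pics/n1scene.png

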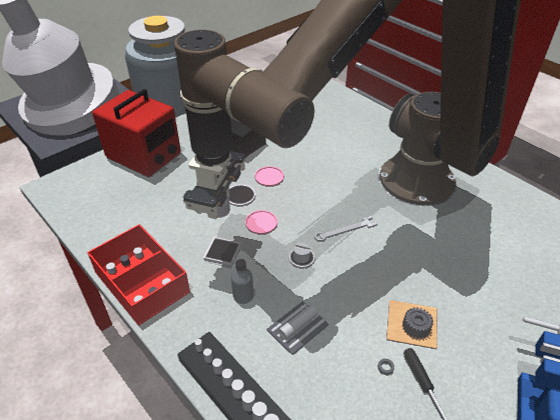

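The bearing hangs in the gripper at (222,210), and the bottle, tube and sleeve are undisturbed. I descend.

apply_moves(
  moves=[
    [-1,0.002,-0.004,0.02,0],
    [-1,0,0,0.035,0],
    [-1,0,0,0.035,0],
    [-1,0,0,0.025,0],
    [-1,0,0,0.012,0],
    [-1,0,0,0.006,0],
    [-1,0,0,0,0],
    [-1,0,0,0,0],
  ],
)

```text
t: 27.92
eef_pos: [0.6438, -0.1654, 0.0312]
ee_rot: [-3.14, -0.001, -1.044]
force: [0.3, -1.1, -3.1]
width: 0.054
```

```bash
python3 go.py .642 -.165 .012 -59.8;python3 - <<'E'
from fit import *
f=eyes.grab_frame('scene');c=f['color']
a=cv2.resize(c[190:310,160:300],None,fx=4,fy=4);cv2.imwrite('pics/o1.png',a[:,:,::-1])
E
```

```text
t 27.92 pos [ 0.6438 -0.1654  0.0312] rot [-3.14   -0.0013 -1.0438] q [ 0.0416  0.5118 -0.2329  0.0006 -0.8241  0.485 ] F [ 0.3086 -1.0676 -3.1449] w 0.0539891189680084
need tool x -0.0012 y 0.0014 z 0.0192 rows>=0.0 turn -0.0001
```

View pics/o1.png

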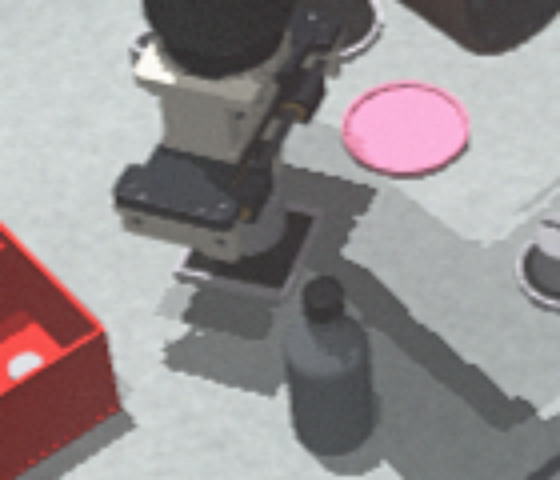

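apply_moves(
  moves=[
    [-1,-0.001,0.001,0.006,0],
    [-1,0,0,0.006,0],
    [-1,0,0,0.003,0],
    [-1,0,0,0.0015,0],
    [-1,0,0,0.0007,0],
    [-1,0,0,0,0],
    [-1,0,0,0,0],
  ],
)

```text
t: 28.55
eef_pos: [0.6414, -0.1653, 0.0125]
ee_rot: [-3.142, -0.0, -1.045]
force: [0.1, 0.2, -3.5]
width: 0.0542
```

apply_moves(
  moves=[
    [-1,0,0,0.0007,0],
    [-1,0,0,0,0],
    [-1,0,0,0,0],
  ],
)

```text
t: 28.8
eef_pos: [0.6413, -0.1653, 0.0118]
ee_rot: [-3.141, -0.0, -1.045]
force: [0.0, 0.3, -3.4]
width: 0.0544
```

apply_moves(
  moves=[
    [-1,0,0,0.0005,0],
    [-1,0,0,0,0],
    [-1,0,0,0,0],
  ],
)

```text
t: 29.05
eef_pos: [0.6413, -0.1653, 0.0118]
ee_rot: [-3.141, -0.0, -1.045]
force: [-1.3, 0.5, 2.8]
width: 0.0542
```

Contact. One small press, then release.

apply_moves(
  moves=[
    [-1,0,0,0.0004,0],
    [-1,0,0,0,0],
    [-1,0,0,0,0],
  ],
)

```text
t: 29.3
eef_pos: [0.6413, -0.1653, 0.0117]
ee_rot: [-3.141, -0.0, -1.045]
force: [-2.8, 0.5, 6.2]
width: 0.0539
```

apply_moves(
  moves=[
    [-1,0,0,-0.0005,0],
    [0.3,0,0,0,0],
    [0.5,0,0,0,0],
    [0.6,0,0,0,0],
    [0.6,0,0,0,0],
    [0.6,0,0,0,0],
    [0.6,0,0,0,0],
  ],
  newtons=10,
)

```text
t: 29.88
eef_pos: [0.6413, -0.1653, 0.0113]
ee_rot: [-3.142, -0.0, -1.045]
force: [0.1, 0.2, -1.0]
width: 0.0701
```

apply_moves(
  moves=[
    [0.6,0,0,-0.01,0],
    [0.6,0,0,-0.02,0],
    [0.6,0,0,-0.035,0],
    [1,0,0,-0.04,0],
    [1,0,0,-0.035,0],
    [1,0,0,-0.01,0],
    [1,0,0,0,0],
  ],
)

```text
t: 30.47
eef_pos: [0.6436, -0.1656, 0.1672]
ee_rot: [-3.135, -0.005, -1.044]
force: [0.6, -0.1, 1.0]
width: 0.0865
```

```bash
python3 go.py .4465 .336 .14 -59.8;python3 - <<'E'
from fit import *
f=eyes.grab_frame('scene');c=f['color']
a=cv2.resize(c[190:310,160:300],None,fx=4,fy=4);cv2.imwrite('pics/p1.png',a[:,:,::-1])
E
```

```text
t 30.47 pos [ 0.6436 -0.1656  0.1672] rot [-3.1348 -0.0048 -1.0442] q [ 0.0416  0.3767 -0.1013  0.0012 -1.0846  0.4844] F [ 0.5805 -0.084   0.9645] w 0.086502371492164
need tool x -0.5327 y -0.0817 z 0.0272 rows>=13.5 turn -0.0005
```

View pics/p1.png

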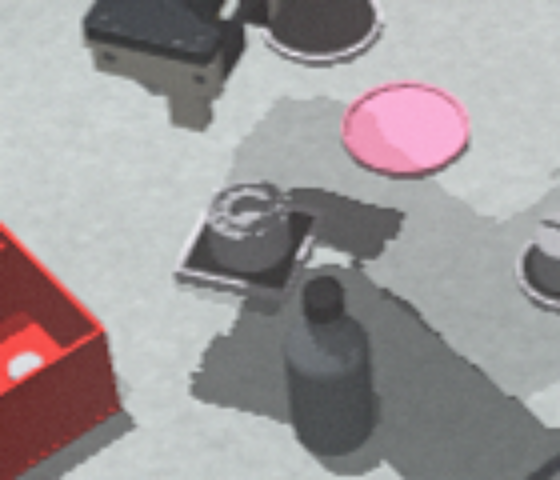

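The bearing stands in the tray (crop (250,225)). Back for the gear.

apply_moves(
  moves=[
    [1,-0.02,-0.003,0,0],
    [1,-0.032,-0.005,0,0],
    [1,-0.037,-0.0057,0,0],
    [1,-0.037,-0.0057,0,0],
    [1,-0.037,-0.0057,0,0],
    [1,-0.037,-0.0057,0,0],
    [1,-0.037,-0.0057,0,0],
    [1,-0.037,-0.0057,0,0],
    [1,-0.037,-0.0057,0,0],
    [1,-0.037,-0.0057,0,0],
    [1,-0.037,-0.0057,0,0],
    [1,-0.037,-0.0057,0,0],
  ],
)

```text
t: 31.52
eef_pos: [0.484, 0.2334, 0.1607]
ee_rot: [3.14, -0.0, -1.045]
force: [1.4, -0.0, -0.4]
width: 0.0878
```

apply_moves(
  moves=[
    [1,-0.037,-0.0057,0,0],
    [1,-0.032,-0.005,0,0],
    [1,-0.025,-0.004,0,0],
    [1,-0.015,-0.002,0,0],
    [1,0,0,0.02,0],
    [1,0,0,0.02,0],
    [1,0,0,0,0],
    [1,0,0,0,0],
  ],
)

```text
t: 32.18
eef_pos: [0.4447, 0.3338, 0.1203]
ee_rot: [3.138, -0.002, -1.045]
force: [-0.4, 0.9, -0.3]
width: 0.0874
```

```bash
python3 go.py .4463 .336 .014 -59.8
python3 - <<'E'
from fit import *
for n in('top','scene'):
    f=eyes.grab_frame(n);P=pts(f);c=f['color']
    a=cv2.resize(c[180:290,50:180] if n=='top' else c[210:370,340:500],None,fx=3.5,fy=3.5);cv2.imwrite('pics/q1%s.png'%n,a[:,:,::-1])
    m=(P[...,2]>.01)&(P[...,2]<.034)&(np.hypot(P[...,0]-.45,P[...,1]-.335)<.045)
    q=P[m];ff=lambda p:np.hypot(q[:,0]-p[0],q[:,1]-p[1])-.032
    r=least_squares(ff,[.447,.335],loss='soft_l1',f_scale=.0015);print(n,r.x,len(q))
E
```

```text
t 32.18 pos [0.4447 0.3338 0.1203] rot [ 3.1384 -0.0016 -1.045 ] q [ 0.996   0.2608 -0.3923  0.     -0.9213 -0.4702] F [-0.3875  0.8644 -0.3232] w 0.08737313205906001
need tool x -0.0011 y -0.0025 z 0.1063 rows>=0.1 turn -0.0013
top [0.4445 0.3362] 167
scene [0.4473 0.3352] 234
```

View pics/q1scene.png

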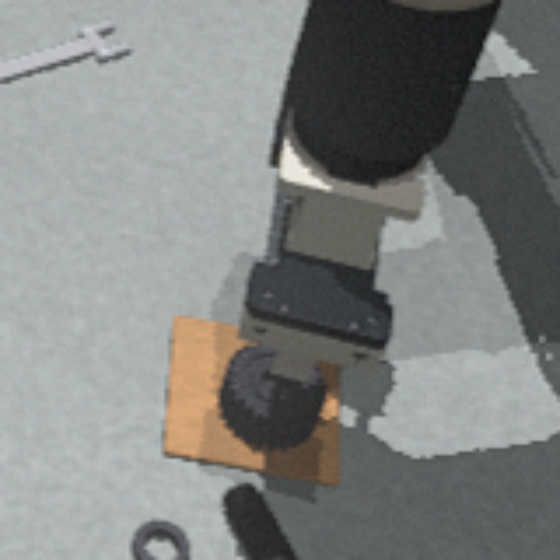

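View pics/q1top.png

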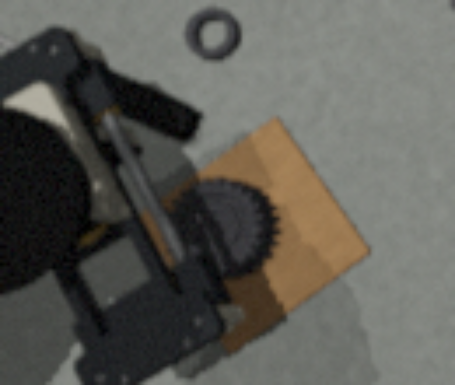

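Run:
```python
from fit import *
D=np.load('top0.npz');P=D['P'];c=D['c']
m=(c.max(-1)<60)&(P[...,2]>.005)&(P[...,0]>.46)&(P[...,0]<.6)&(P[...,1]>.33)&(P[...,1]<.5)
q=P[m];u=np.array([np.cos(np.radians(30.2)),np.sin(np.radians(30.2))]);n=np.array([-u[1],u[0]])
d=q[:,:2]-[.4463,.336]
print(len(q),'along',np.percentile(d@u,[0,5,50]),'zmax',q[:,2].max(),q.min(0),q.max(0))
k=(abs(d@n)<.02);print('in finger strip',k.sum(), (d@u)[k].min() if k.any() else None, (d@n).min(),(d@n).max())
```

```text
433 along [0.0668 0.0729 0.109 ] zmax 0.03035542848530759 [0.5048 0.3382 0.0051] [0.5893 0.4551 0.0304]
in finger strip 235 0.06684077934722249 -0.06573473051898641 0.053942235916104725
```

With the jaws as they stand, the screwdriver handle would be only about 2 mm from the finger's back. I turn the jaws 60° so both fingers come down on clear ground.

apply_moves(
  moves=[
    [1,-0.001,-0.0024,0,0],
    [1,0,0,0,0.12],
    [1,0,0,0,0.12],
    [1,0,0,0,0.12],
    [1,0,0,0,0.12],
    [1,0,0,0,0.12],
    [1,0,0,0,0.12],
    [1,0,0,0,0.12],
    [1,0,0,0,0.12],
    [1,0,0,0,0.09],
    [1,0,0,0,0],
    [1,0,0,0,0],
  ],
)

```text
t: 33.28
eef_pos: [0.4474, 0.3373, 0.1222]
ee_rot: [-3.141, 0.001, -2.092]
force: [0.7, -0.5, -0.0]
width: 0.0876
```

```bash
python3 go.py .4463 .336 .014 -119.8
python3 - <<'E'
from fit import *
D=np.load('top0.npz');P=D['P']
u=np.array([np.cos(np.radians(-29.8)),np.sin(np.radians(-29.8))]);n=np.array([-u[1],u[0]])
d=P[...,:2]-[.4463,.336];a=d@u;b=d@n
m=(P[...,2]>.009)&(abs(b)<.02)&(abs(a)>.036)&(abs(a)<.1)
print(m.sum(),np.c_[a[m],b[m],P[m][:,2]][:8])
f=eyes.grab_frame('scene')
E
```

```text
t 33.28 pos [0.4474 0.3373 0.1222] rot [-3.1414  0.0014 -2.0921] q [ 0.9955  0.2624 -0.385   0.0002 -0.922  -1.5169] F [ 0.7492 -0.5212 -0.0481] w 0.08762330472903583
need tool x 0.0017 y 0.0003 z 0.1082 rows>=0.0 turn -0.0012
112 [[ 0.0724  0.0113  0.01  ]
 [ 0.0668  0.0165  0.0093]
 [ 0.0649  0.0151  0.0097]
 [ 0.066   0.0129  0.01  ]
 [ 0.0573  0.0187  0.01  ]
 [ 0.0559  0.0067  0.0097]
 [ 0.0529 -0.0165  0.128 ]
 [ 0.0532 -0.0157  0.1213]]
```

apply_moves(
  moves=[
    [1,0.0015,0.0003,0.02,0],
    [1,0,0,0.03,0],
    [1,0,0,0.025,0],
    [1,0,0,0.015,0],
    [1,0,0,0.009,0],
    [1,0,0,0.005,0],
    [1,0,0,0,0],
    [1,0,0,0,0],
  ],
)

```text
t: 34.0
eef_pos: [0.4463, 0.3364, 0.0181]
ee_rot: [-3.141, 0.001, -2.094]
force: [-0.4, -0.4, 0.5]
width: 0.0878
```

```bash
python3 go.py .4463 .336 .014 -119.8
python3 - <<'E'
from fit import *
f=eyes.grab_frame('scene');c=f['color']
a=cv2.resize(c[230:370,350:490],None,fx=4,fy=4);cv2.imwrite('pics/r1.png',a[:,:,::-1])
E
```

```text
t 34.0 pos [0.4463 0.3364 0.0181] rot [-3.1414  0.0009 -2.0938] q [ 0.9964  0.3931 -0.4907  0.0003 -0.6861 -1.5197] F [-0.4062 -0.3791  0.4965] w 0.08781568170562634
need tool x 0.0003 y -0.0002 z 0.0041 rows>=0.0 turn -0.0029
```

View pics/r1.png

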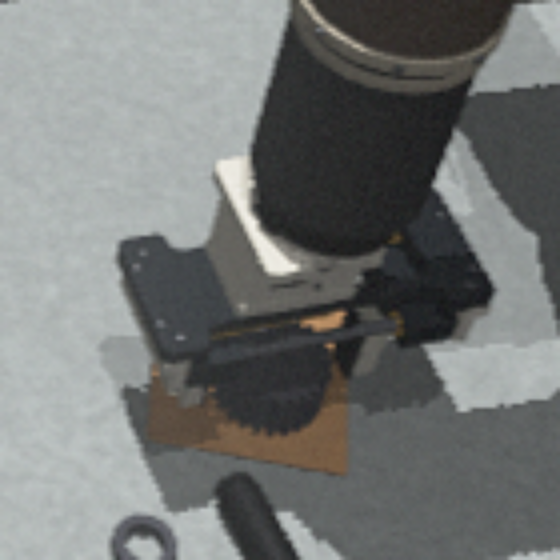

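Fingers are on both sides of the gear and clear of the screwdriver.

apply_moves(
  moves=[
    [1,0,0,0.003,0],
    [1,0,0,0.001,0],
    [-1,0,0,0,0],
    [-1,0,0,0,0],
    [-1,0,0,0,0],
    [-1,0,0,0,0],
    [-1,0,0,0,0],
    [-1,0,0,0,0],
  ],
  newtons=6,
)

```text
t: 34.72
eef_pos: [0.4459, 0.336, 0.0135]
ee_rot: [3.142, 0.0, -2.095]
force: [-1.4, 0.8, 2.0]
width: 0.0657
```

apply_moves(
  moves=[
    [-1,0,0,0,0],
    [-1,0,0,0,0],
    [-1,0,0,0,0],
    [-1,0,0,0,0],
    [-1,0,0,-0.002,0],
    [-1,0,0,-0.003,0],
    [-1,0,0,-0.01,0],
    [-1,0,0,-0.02,0],
    [-1,0,0,-0.03,0],
    [-1,0,0,-0.035,0],
    [-1,0,0,-0.025,0],
    [-1,0,0,-0.01,0],
  ],
  newtons=58,
)

```text
t: 35.72
eef_pos: [0.4471, 0.3371, 0.1529]
ee_rot: [-3.14, 0.006, -2.094]
force: [0.7, 1.2, -5.5]
width: 0.0654
```

```bash
python3 go.py .465 -.310 .14 -119.8
python3 - <<'E'
from fit import *
f=eyes.grab_frame('scene');c=f['color']
a=cv2.resize(c[180:370,330:520],None,fx=3,fy=3);cv2.imwrite('pics/s1.png',a[:,:,::-1])
E
```

```text
t 35.72 pos [0.4471 0.3371 0.1529] rot [-3.1404  0.0057 -2.0943] q [ 0.9962  0.2278 -0.3522  0.0011 -0.985  -1.5203] F [ 0.733   1.237  -5.5034] w 0.06536685873625078
need tool x 0.5515 y -0.3390 z 0.0129 rows>=16.2 turn -0.0034
```

View pics/s1.png

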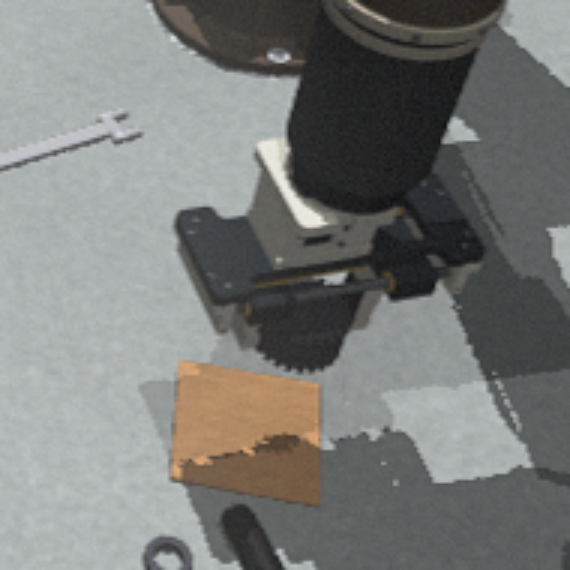

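The gear is held, the cardboard is empty. I carry it to the big dish.

apply_moves(
  moves=[
    [-1,0.018,-0.011,0,0],
    [-1,0.03,-0.0184,0,0],
    [-1,0.034,-0.0209,0,0],
    [-1,0.034,-0.0209,0,0],
    [-1,0.034,-0.0209,0,0],
    [-1,0.034,-0.0209,0,0],
    [-1,0.034,-0.0209,0,0],
    [-1,0.034,-0.0209,0,0],
    [-1,0.034,-0.0209,0,0],
    [-1,0.034,-0.0209,0,0],
    [-1,0.034,-0.0209,0,0],
    [-1,0.034,-0.0209,0,0],
  ],
)

```text
t: 36.77
eef_pos: [0.4565, -0.1212, 0.1469]
ee_rot: [3.14, -0.001, -2.095]
force: [0.9, 1.3, -5.7]
width: 0.0649
```

apply_moves(
  moves=[
    [-1,0.034,-0.0209,0,0],
    [-1,0.034,-0.0209,0,0],
    [-1,0.034,-0.0209,0,0],
    [-1,0.03,-0.0184,0,0],
    [-1,0.02,-0.0123,0,0],
    [-1,0.0115,-0.0071,0,0],
    [-1,0,0,0,0],
    [-1,0,0,0,0],
    [-1,0,0,0,0],
  ],
)

```text
t: 37.52
eef_pos: [0.4623, -0.3105, 0.1469]
ee_rot: [3.139, -0.0, -2.095]
force: [-0.3, 1.0, -5.7]
width: 0.0652
```

```bash
python3 go.py .465 -.310 .030 -119.8
python3 - <<'E'
from fit import *
for n in('top','scene'):
    f=eyes.grab_frame(n);save(f,'t1'+n)
E
```

```text
t 37.52 pos [ 0.4623 -0.3105  0.1469] rot [ 3.1388 -0.0002 -2.0954] q [-0.2404  0.234  -0.3588 -0.0007 -0.9807 -0.2839] F [-0.2799  0.9843 -5.7318] w 0.0652129162366544
need tool x -0.0018 y -0.0021 z 0.1169 rows>=0.1 turn -0.0045
```

View pics/t1scene.png

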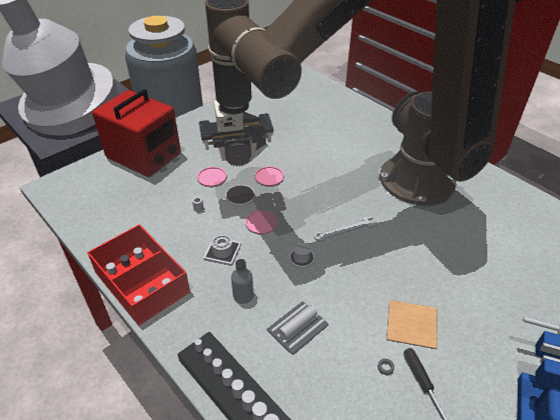

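The gear hangs at (238,153), above the dish at (240,195). The tube, sleeve, bearing and bottle are in place. I descend.

apply_moves(
  moves=[
    [-1,-0.0015,-0.002,0.02,0],
    [-1,0,0,0.03,0],
    [-1,0,0,0.03,0],
    [-1,0,0,0.02,0],
    [-1,0,0,0.012,0],
    [-1,0,0,0.004,0],
    [-1,0,0,0,0],
    [-1,0,0,0,0],
  ],
)

```text
t: 38.28
eef_pos: [0.4666, -0.3107, 0.0331]
ee_rot: [-3.141, 0.0, -2.094]
force: [-0.5, 0.2, -4.9]
width: 0.0649
```

```bash
python3 go.py .465 -.310 .012 -119.8
python3 - <<'E'
from fit import *
for n in('top','scene'):
    f=eyes.grab_frame(n);c=f['color']
    a=cv2.resize(c[160:300,320:480] if n=='top' else c[110:230,170:310],None,fx=4,fy=4);cv2.imwrite('pics/u1%s.png'%n,a[:,:,::-1])
E
```

```text
t 38.28 pos [ 0.4666 -0.3107  0.0331] rot [-3.1406  0.     -2.0936] q [-0.238   0.3738 -0.4744  0.0004 -0.7216 -0.2851] F [-0.5405  0.2256 -4.9156] w 0.06491493654217284
need tool x 0.0002 y 0.0017 z 0.0211 rows>=0.0 turn -0.0027
```

View pics/u1scene.png

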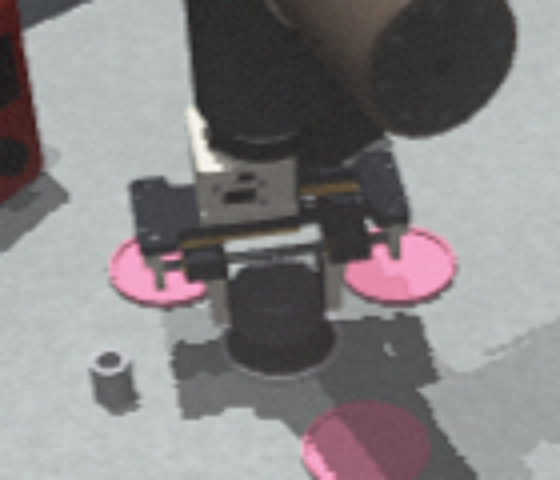

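View pics/u1top.png

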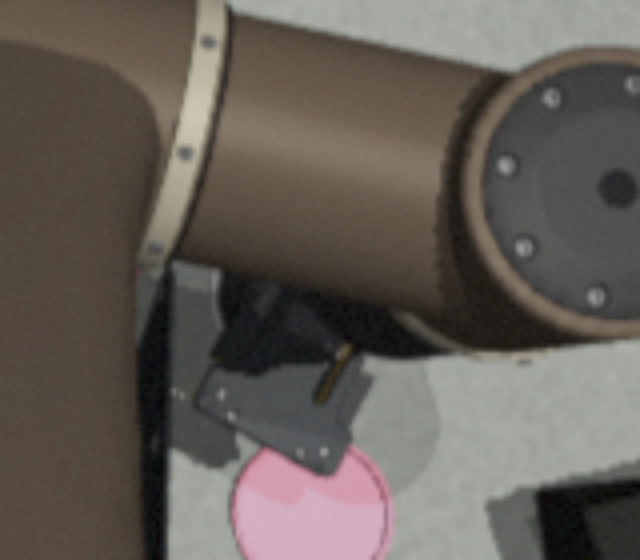

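The gear is over the dish (crop (280,320)). Final lowering.

apply_moves(
  moves=[
    [-1,0,0.0015,0.006,0],
    [-1,0,0,0.006,0],
    [-1,0,0,0.004,0],
    [-1,0,0,0.002,0],
    [-1,0,0,0.001,0],
    [-1,0,0,0,0],
    [-1,0,0,0,0],
  ],
)

```text
t: 38.97
eef_pos: [0.4646, -0.3102, 0.0133]
ee_rot: [3.142, -0.0, -2.095]
force: [0.4, -0.8, -6.3]
width: 0.0654
```

apply_moves(
  moves=[
    [-1,0,0,0.0007,0],
    [-1,0,0,0,0],
    [-1,0,0,0,0],
  ],
)

```text
t: 39.22
eef_pos: [0.4646, -0.3102, 0.0128]
ee_rot: [-3.141, 0.0, -2.095]
force: [-0.1, -0.4, -6.7]
width: 0.0649
```

apply_moves(
  moves=[
    [-1,0,0,0.0005,0],
    [-1,0,0,0,0],
    [-1,0,0,0,0],
  ],
)

```text
t: 39.47
eef_pos: [0.4645, -0.3101, 0.0122]
ee_rot: [-3.142, -0.0, -2.095]
force: [0.7, -0.6, -6.2]
width: 0.0648
```

apply_moves(
  moves=[
    [-1,0,0,0.0006,0],
    [-1,0,0,0,0],
    [-1,0,0,0,0],
  ],
)

```text
t: 39.72
eef_pos: [0.4645, -0.3101, 0.0116]
ee_rot: [3.142, -0.0, -2.095]
force: [-0.6, 0.2, -5.5]
width: 0.0655
```

apply_moves(
  moves=[
    [-1,0,0,0.0005,0],
    [-1,0,0,0,0],
    [-1,0,0,0,0],
  ],
)

```text
t: 39.97
eef_pos: [0.4646, -0.3102, 0.0115]
ee_rot: [-3.141, -0.0, -2.095]
force: [-2.1, 2.1, 2.0]
width: 0.065
```

apply_moves(
  moves=[
    [-1,0,0,0.0004,0],
    [-1,0,0,0,0],
    [-1,0,0,-0.0004,0],
    [0.6,0,0,0,0],
    [0.8,0,0,0,0],
    [0.9,0,0,0,0],
    [0.9,0,0,0,0],
    [0.9,0,0,0,0],
    [0.9,0,0,0,0],
  ],
)

```text
t: 40.72
eef_pos: [0.4647, -0.3102, 0.011]
ee_rot: [-3.141, 0.0, -2.095]
force: [-0.0, -0.3, 0.5]
width: 0.0827
```

apply_moves(
  moves=[
    [0.9,0,0,-0.01,0],
    [0.9,0,0,-0.02,0],
    [0.9,0,0,-0.035,0],
    [1,0,0,-0.04,0],
    [1,0,0,-0.035,0],
    [1,0,0,-0.035,0],
    [1,0,0,-0.03,0],
    [1,0,0,-0.015,0],
    [1,0,0,0,0],
  ],
)

```text
t: 41.47
eef_pos: [0.4662, -0.3111, 0.2366]
ee_rot: [-3.133, 0.001, -2.094]
force: [0.3, 0.4, 0.2]
width: 0.0877
```

```bash
python3 go.py .297 -.606 .227 -119.8
python3 - <<'E'
from fit import *
f=eyes.grab_frame('scene');save(f,'v1scene')
E
```

```text
t 41.47 pos [ 0.4662 -0.3111  0.2366] rot [-3.1335  0.0011 -2.0943] q [-0.2382  0.1593 -0.2357  0.0014 -1.1678 -0.2858] F [0.3461 0.4117 0.1959] w 0.08774289417780404
need tool x 0.3401 y -0.0009 z 0.0096 rows>=8.5 turn -0.0034
```

View pics/v1scene.png

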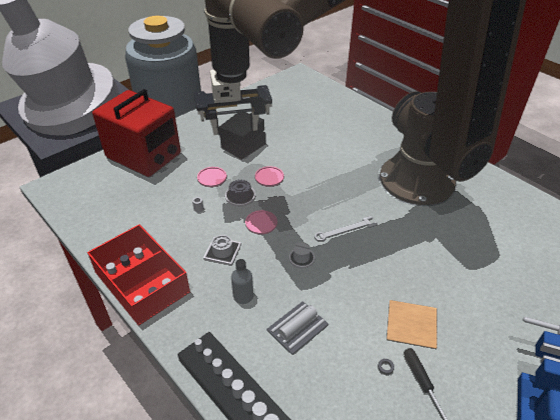

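The gear stands in the big dish at (240,190) and everything else is in place. I move the arm aside for a clear final check.

apply_moves(
  moves=[
    [1,0.02,0,0,0],
    [1,0.034,0,0,0],
    [1,0.038,0,0,0],
    [1,0.038,0,0,0],
    [1,0.038,0,0,0],
    [1,0.038,0,0,0],
    [1,0.038,0,0,0],
    [1,0.038,0,0,0],
    [1,0.034,0,0,0],
    [1,0.02,0,0,0],
    [1,0,0,0,0],
    [1,0,0,0,0],
  ],
)

```text
t: 42.52
eef_pos: [0.295, -0.6014, 0.2294]
ee_rot: [3.139, 0.001, -2.097]
force: [-0.1, 0.3, 1.0]
width: 0.0875
```

Run:
```python
from fit import *
for n in('top','scene'):
    f=eyes.grab_frame(n);P=pts(f);save(f,'w'+n);c=f['color']
    print(n,'tube',tubefit(P,.025,(.655,.147)))
    for lab,cc,R in(('sleeve',(.497,-.0055),.022),('bearing',(.6413,-.1653),.0275),('gear',(.4646,-.3102),.0325)):
        k=(np.hypot(P[...,0]-cc[0],P[...,1]-cc[1])<R+.012)
        q=P[k&(P[...,2]>.012)&(P[...,2]<.032)]
        ff=lambda p:np.hypot(q[:,0]-p[0],q[:,1]-p[1])-R
        r=least_squares(ff,cc,loss='soft_l1',f_scale=.0015)
        t=P[k&(P[...,2]>.032)]
        A=np.c_[t[:,:2]-t[:,:2].mean(0),np.ones(len(t))];s=np.linalg.lstsq(A,t[:,2],rcond=None)[0]
        print(lab,r.x,'top z',np.percentile(t[:,2],[50,95]),'tilt',s[:2])
    m=(P[...,2]>.02)&(P[...,2]<.08)&(np.hypot(P[...,0]-.7,P[...,1]+.005)<.06);q=P[m]
    ff=lambda p:np.hypot(q[:,0]-p[0],q[:,1]-p[1])-.026
    print('bottle',least_squares(ff,[.72,-.005],loss='soft_l1',f_scale=.0015).x)
    a=cv2.resize(c[110:270,170:430] if n=='top' else c[160:360,180:350],None,fx=3,fy=3);cv2.imwrite('pics/x%s.png'%n,a[:,:,::-1])
print(arm.get_state()['t'],arm.get_state()['eef_pos'])
```

```text
top tube (array([0.6539, 0.1486]), np.float64(0.0255191138439859), np.float64(-179.02014582927956), np.float64(0.0014945323006035145), np.float64(0.09895029473030123), np.float64(0.0014846237874165606), 540)
sleeve [ 0.4968 -0.0055] top z [0.0369 0.0407] tilt [0.0058 0.0106]
bearing [ 0.6238 -0.1792] top z [0.0367 0.0405] tilt [-0.0062 -0.0002]
gear [ 0.465  -0.3089] top z [0.0373 0.0408] tilt [ 0.0106 -0.0036]
bottle [ 0.6932 -0.0101]
scene tube (array([0.6566, 0.1469]), np.float64(0.02310814310571888), np.float64(0.792202377954489), np.float64(-0.0007781803418124866), np.float64(0.10083118600102728), np.float64(0.0018067670046457841), 470)
sleeve [ 0.4989 -0.0062] top z [0.0353 0.0387] tilt [ 0.0122 -0.0202]
bearing [ 0.6443 -0.1657] top z [0.0351 0.039 ] tilt [0.0238 0.0129]
gear [ 0.4666 -0.3106] top z [0.0356 0.039 ] tilt [ 0.0068 -0.0007]
bottle [ 0.6945 -0.0126]
42.6167 [ 0.2963 -0.6004  0.2303]
```

View pics/xtop.png

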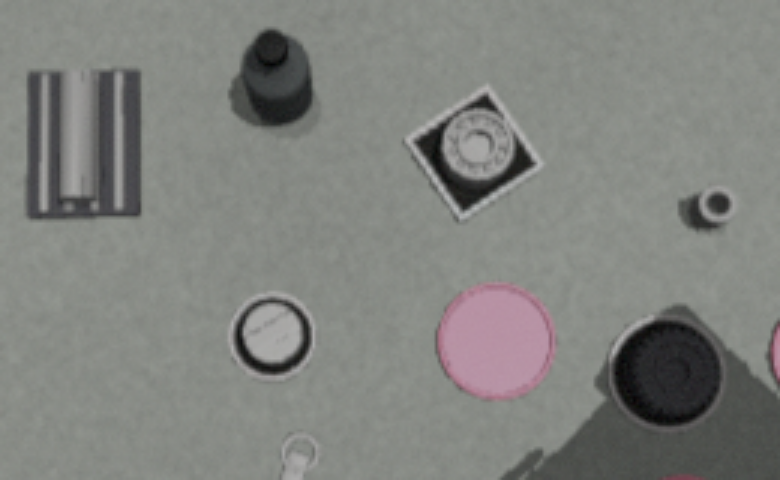

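View pics/xscene.png

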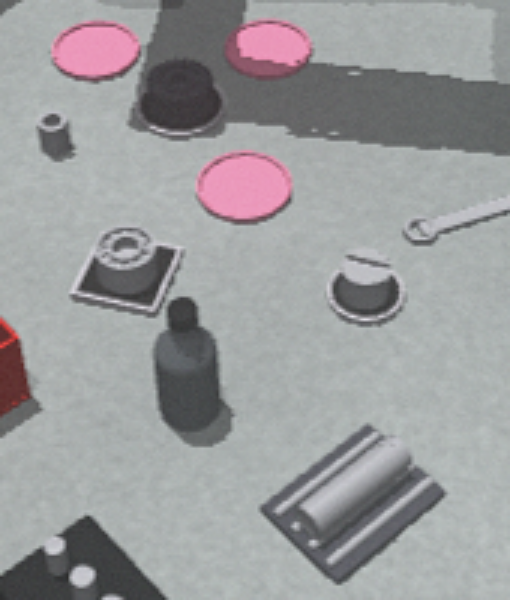

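```bash
python3 -c "
from h import *
print(job.job_done())"
```

```text
the job is handed in; nothing more can be done
None
```

I took the stack apart from the top down and handed the job in at about 43 s of the 102 s allowed. Each part was lowered in sub-millimetre steps until the wrist force showed light contact (10 N or less), then released. Before lifting the gear I turned the jaws 60°, because a finger would otherwise have come within about 2 mm of the screwdriver handle.

**Last checks, with the arm moved away:**

| Part | Place | Result |
|---|---|---|
| Tube | middle groove of the ribbed rest | along the ribs to within 1°, centred on their length to about 1 mm, axis at about 25 mm |
| Sleeve | small round dish | upright, top at about 38 mm as expected |
| Bearing | square tray | upright, top at about 38 mm |
| Gear | large round dish (black floor, not pink) | upright, top at about 38 mm |
| Bottle | where it stood | still standing, not moved |

**Checks that disagreed:**
- The two cameras differ by about 2 mm throughout, so I used their mean for positions.
- In the top view, the final circle fit for the bearing was about 20 mm off. Few points on its side are visible from there, and both pictures and the scene-camera fit show it in the tray, so I disregarded that fit.

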